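# Dry-clean a test disc in the hand-cranked disc cleaner

### The arm

A 7-joint arm with a two-finger parallel gripper is mounted at the origin on the work surface. World frame = base frame: x ahead of the robot, y to its left, z up, the work surface at z = 0. Lengths are in m, angles in rad, forces in N, time in s.
With the tool pointing down it reaches from about 0.425 to 0.875 m from the base axis. Payload 4.7 kg.
Tool frame: the origin (TCP) lies between the finger pads; the fingertips stand 8 mm ahead of it and the grasp point (between the pads) lies 11 mm behind it; z points along the fingers, y is the direction in which the jaws open and shut (so a half turn about z gives the same grasp; the last joint's range is limited). The gripper opens to 87 mm and grips with 3 to 60 N. Pads are 19 mm wide; open, the fingers measure 117 mm over their backs; the gripper's body (75 mm by 190 mm) begins 51 mm behind the grasp point.
Start: joints at [1.174, 0.321, -0.07, 1.45, 0.023, 1.371, -0.057], TCP at [0.26, -0.596, 0.231] pointing down, gripper open.
Joint ranges: [-2.86, 2.86], [-0.3, 2.09], [-1.38, 1.24], [0.06, 2.45], [-1.56, 4.7], [0.09, 2.05], [-2.69, 2.69]. Speed limits (rad/s): [2.57, 2.57, 3.14, 3.14, 3.14, 3.14, 3.14].

### API

Orientations are given as a unit quaternion [w, x, y, z].
In Python, from plant import ctrl, eyes, workorder gives the robot as it stands.
- The arm moves only by the tool play_rows, never from a script. Its argument "deltas" is text: rows parted by semicolons, each of 4 numbers parted by spaces: the shift along the world's x, y, z in cm, then the turn about the world's z in rad. A call has 1 to 10 rows; each row is the pose to reach, as a shift and turn from the pose measured when the call began; what a row does not reach only later rows make up. A row lasts 1/12 s, in which the tool goes at most 41.7 mm and 7.16 degrees, less where a joint would pass 70% of its speed; a pose out of reach is approached as far as the arm can. A call with a gripper value outside its range is refused whole. "gripper" is the closure in counts, from 0 (fully open) to 255 (shut), set as the call begins (left out, the last holds). The fingers move at their own pace and stop on an object; "newtons" is the grip in N (left out, the last holds). Time passes only in rows, so rows that repeat a pose let the fingers close. It gives the time, the measured TCP pose, the force and the opening at its end, in the units of the state.
- ctrl.get_state(): the state, without advancing time (a new reading comes with each control period).
- eyes.grab_frame(name): name is "scene" or "side" or "wrist"; returns a dict with "img" (400x640x3 uint8, red, green, blue), "z_map" (400x640 float32, m along the optical axis (not along the pixel's ray), 0 where there is no reading), "fx", "fy", "cx", "cy" (pixels), "k1" (the pictures are not rectified: a ray, as slopes to the right and down, at radius r is drawn at 1 + k1 r^2 times it, then the intrinsics apply), "R" (3x3) and "t" (3): a world point X has camera coordinates R X + t. Camera axes: x right, y down, z forward; pixel columns grow to the right and rows downward; lengths in m; the calibration is good to about 2 mm. A picture is of the moment at which its call begins.
- workorder.close_job(): hands the job in, once; it reports no verdict.
Trained networks look in a picture, given as the dict that the camera call returned (one of the last four; its "shot" number tells which), for a name from the list of things; names that differ only in an ending like _2 or _b are one class to them, and where a whole thing is asked for, a point or a joint stands for the part that bears it (a point fixed in the world has none). Each returns a list of dicts, best first, with "confidence" (0 to 1); they miss things now and then, are a little off and sometimes report something else, mostly with a low value. They report only what shows in the picture. A call takes as long as a camera call. They do not tell look-alikes from the thing itself.
- eyes.recognise(picture, name): "at" ([x, y, z] in m, in world coordinates, good to about 4 mm: the middle of the surface that is visible of it).
The state is a dict: "t": time; "joint_positions": joint angles; "dq": joint speeds; "effort": joint torques, N m; "position": TCP position; "tool_rot": TCP orientation; "wrist_force": force on the tool from outside, world axes, zero at the start; "moment": the same for the moment, N m; "grip_width": opening from 0.0 (shut) to 1.0 (fully open).
Only numpy, scipy, OpenCV 4.12 (cv2) and the standard library are available. Lean on these libraries where they do the work, as an engineer would, in place of code of your own. Each camera call takes 0.05 s, during which the arm holds its last target.

### The job

Get the disc on the open cleaner cleaned: lift the hood by its grey gear housing, set it down squarely over the disc with its flat steel tongue going straight down into the slot of the yellow interlock switch until the hood sits fully home on the deck, and let go of it only there, not in the air. Then take the crank by its black spinning grip and turn it clockwise (seen from above) at least three full turns in one steady go, without letting go or turning back in between, without lifting the hood off its seat and no faster than one turn a second, then let go. Leave the other things on the bench where they are.

Things in the scene. Friction and masses are not known exactly. Their poses are not given: they have to be found in the camera images.
- cleaner: Fixed base of the disc cleaner: dark grey deck 240 x 190 mm, 22 mm high, with a silver disc on a platter (top 36 mm). Origin: on the bench under the disc's axis; +x points to the yellow interlock switch. The hood's place: origin straight above this one, 22 mm higher, x axes alike. Eight tapered steel studs, 13 mm high, stand round that place, 2 mm clear of the skirt. Deck spans x -95 to 145 mm.
- slot (a point): Centre of the mouth of the slot in the top of the yellow interlock switch (block 34 x 56 mm, its top 62 mm above the bench), 105 mm along +x from the cleaner's origin. The slot is 7.5 mm wide along the cleaner's x and 27.5 mm long along its y, 36 mm deep, with a 2 mm chamfer round the mouth.
- interlock (a joint): Sprung red plunger inside the slot, m: 0 when free, grows as the tongue pushes it down; about 0.009 with the hood home; its spring gives under 2 N.
- hood: Hood, right way up on the bench, about 0.8 kg with crank: light skirt 160 x 160 mm, clear top 41 mm high. Origin: centre of the skirt's lower edge; +x points to the tongue's side, z up. The grey gear housing on its middle, 64 mm along x, 38 mm wide along y, 41 to 83 mm above the origin, is gripped across its 38 mm to carry the hood. The crank hub and arm turn just above it (84 to 98 mm).
- housing (a point): Point in the middle of the gear housing, on the hood's vertical centre line, 65 mm above the hood's origin and 18 mm below the housing's top.
- tongue_tip (a point): Centre of the lower end of the hood's flat steel tongue: 4 mm thick along the hood's x, 24 mm wide along its y. It hangs from a bracket 105 mm along the hood's +x and its lower end is 8 mm above the level of the skirt's lower edge, so at home it is 32 mm deep in the slot.
- crank (a joint): Crank angle, rad, about the hood's vertical centre line: 0 with the arm along the hood's -x (away from the tongue), growing clockwise seen from above, no end stops (three turns are 18.8). Light friction, about 0.03 N m; it stays where left. Starts within 0.3 of 0, so the arm lies nearly along the housing.
- crank_grip: The black grip at the end of the crank arm, an upright roller 26 mm across and 58 mm long that spins freely on its pin. Origin: its middle, 75 mm from the hood's vertical centre line and 128 mm above the hood's origin. Its own x and y axes mean nothing. The top of the crank arm is 31 mm below the origin.
- screwdriver: Screwdriver with black handle, 190 mm long, lying on the bench; origin at its middle on the bench. To be left alone.
- puck: Black disc clamp puck, 42 mm across, 9 mm high, lying on the bench; origin under its centre. To be left alone.
- carton: Small white carton 100 x 75 x 45 mm on the bench; origin under its centre. To be left alone.
- pliers: Blue-handled pliers, 135 mm long, lying on the bench. To be left alone.
Things that resemble listed ones, but are neither listed nor needed, are in the scene too. What is shaped like the hood but brown is not meant.

How it is judged:
By the outcome, as a careful person would: the job done as asked, in the order asked, and still so for the second after the job is handed in, with the robot touching nothing.
It also fails if it takes over 72 s, if anything falls off the work surface, if the arm or the gripper's body presses on something with over 40 N, if the wrist force passes 120 N, or if a joint passes its speed limit or range.

## Working session

There is one attempt and no reset: what is moved stays moved. The work goes in short steps, Python scripts to look and compute and a tool call to move; the robot and the scene stay as the last step left them, time stands still between calls to the robot, and variables do not carry over. Pictures are saved under pics/ and viewed, and the job is handed in when it is done.

Besides the shell and the picture viewer there is one more tool, called after ">>>" by a JSON object that holds its "method" and its "body", one argument or row to a line. play_rows: Moves the arm, as the interface text tells. Its arguments: {"type":"object","properties":{"deltas":{"type":"string"},"gripper":{"type":"number"},"newtons":{"type":"number"}},"required":["deltas"]}

```bash
ls; mkdir -p pics; cat > h.py <<'E'
import numpy as np, cv2
from plant import ctrl, eyes, workorder
def ray(f,u,v):
    p=np.array([(u-f['cx'])/f['fx'],(v-f['cy'])/f['fy']]); q=p.copy()
    for _ in range(20): q=p/(1+f['k1']*(q@q))
    return q
def px2w(f,u,v,z=None):
    q=ray(f,u,v)
    if z is None: z=f['z_map'][int(v),int(u)]
    return np.array(f['R']).T@(np.array([q[0]*z,q[1]*z,z])-np.array(f['t']))
def plane(f,u,v,h):
    q=ray(f,u,v);R=np.array(f['R']);t=np.array(f['t'])
    o=-R.T@t; d=R.T@np.array([q[0],q[1],1]); return o+d*(h-o[2])/d[2]
def w2px(f,X):
    c=np.array(f['R'])@np.array(X)+np.array(f['t']); q=c[:2]/c[2]; s=1+f['k1']*(q@q)
    return np.array([f['fx']*q[0]*s+f['cx'],f['fy']*q[1]*s+f['cy']])
def save(f,n): cv2.imwrite('pics/'+n+'.png',cv2.cvtColor(f['img'],cv2.COLOR_RGB2BGR))
def cloud(f):
    v,u=np.nonzero(f['z_map']>0); z=f['z_map'][v,u]
    p=np.stack([(u-f['cx'])/f['fx'],(v-f['cy'])/f['fy']],1);q=p.copy()
    for _ in range(20): q=p/(1+f['k1']*(q**2).sum(1,keepdims=True))
    X=np.c_[q*z[:,None],z]; return (X-np.array(f['t']))@np.array(f['R']),u,v
E
python3 - <<'E'
from h import *
for n in ['scene','side','wrist']:
    f=eyes.grab_frame(n);save(f,n+'0')
    print(n,f['fx'],f['k1'],-np.array(f['R']).T@f['t'],np.array(f['R'])[2])
    for k in ['cleaner','hood','housing','crank_grip','slot','tongue_tip']:
        try:
            for d in eyes.recognise(f,k)[:3]: print(k,np.round(d['at'],3),round(d['confidence'],2),w2px(f,d['at']).round())
        except Exception as e: print(k,e)
print(ctrl.get_state())
E
```

```text
pics
scene 370.07103204251473 -0.07115642608171059 [0.97231553 0.64145098 0.96321391] [-0.40859748 -0.55001527 -0.72837579]
cleaner [ 0.56  -0.223  0.013] 0.75 [263. 188.]
hood [0.301 0.262 0.039] 0.9 [414. 233.]
hood [ 0.248 -0.255  0.042] 0.86 [325. 144.]
hood [0.524 0.205 0.045] 0.78 [349. 256.]
housing [ 0.247 -0.253  0.042] 0.63 [326. 144.]
housing [0.52  0.207 0.04 ] 0.59 [350. 257.]
housing [0.728 0.385 0.044] 0.56 [334. 346.]
crank_grip [0.768 0.443 0.152] 0.69 [338. 360.]
crank_grip [0.303 0.325 0.134] 0.68 [436. 227.]
crank_grip [ 0.244 -0.202  0.132] 0.52 [335. 131.]
slot [ 0.564 -0.226  0.023] 0.96 [261. 186.]
tongue_tip [ 0.252 -0.254  0.042] 0.91 [324. 144.]
tongue_tip [0.73  0.388 0.042] 0.86 [334. 348.]
tongue_tip [0.52  0.206 0.044] 0.84 [350. 256.]
side 506.4445781904949 -0.13695818647844868 [-0.38163296  0.85062672  0.99707114] [ 0.57064535 -0.56309022 -0.59774016]
cleaner [ 0.531 -0.226  0.018] 0.97 [359. 181.]
cleaner [ 0.491 -0.462  0.011] 0.62 [411. 162.]
cleaner [0.436 0.198 0.108] 0.6 [281. 230.]
hood [0.479 0.207 0.039] 0.83 [270. 243.]
hood [0.699 0.392 0.0
[... 824 characters left out ...]
s': array([ 1.17408963,  0.32099272, -0.07010788,  1.45047953,  0.02258955,
        1.37078495, -0.05689928]), 'dq': array([ 2.34452429e-03, -4.46847381e-05, -3.54644212e-05, -6.18218351e-04,
        2.07316204e-03, -6.24681507e-04, -1.12321056e-03]), 'effort': array([-5.45456714e-04, -4.91106355e+01, -4.03300580e-01, -3.12778008e+01,
       -6.36989158e-02,  3.36637243e-02,  1.30244590e-05]), 'position': array([ 0.25957615, -0.59595651,  0.23060161]), 'tool_rot': array([ 6.29523519e-05,  9.78976277e-01,  2.03974126e-01, -1.91602541e-06]), 'wrist_force': array([-0.01619054, -0.67253169,  0.09023292]), 'moment': array([-0.04563098,  0.07193976, -0.02932113]), 'grip_width': 1.0003746169906098}
```

View pictures.

View pics/scene0.png

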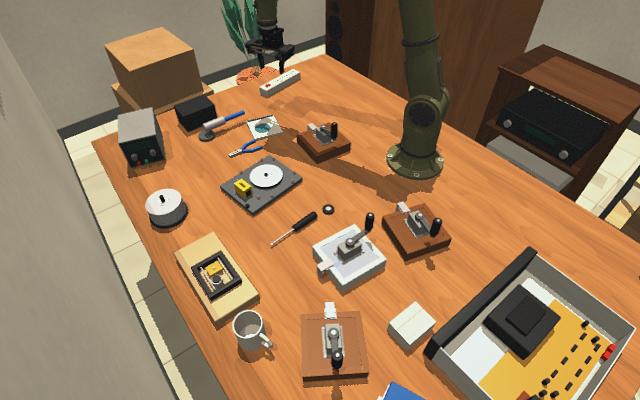

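View pics/side0.png

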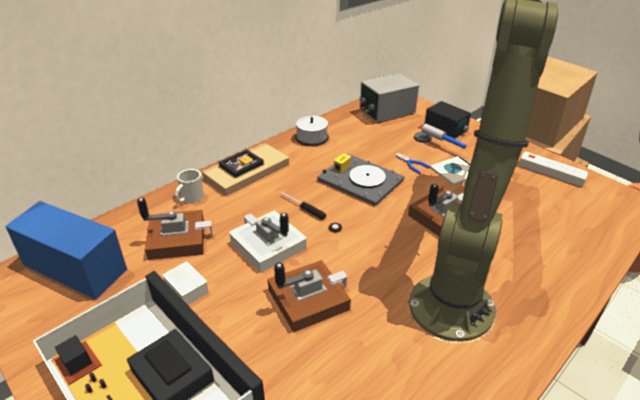

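View pics/wrist0.png

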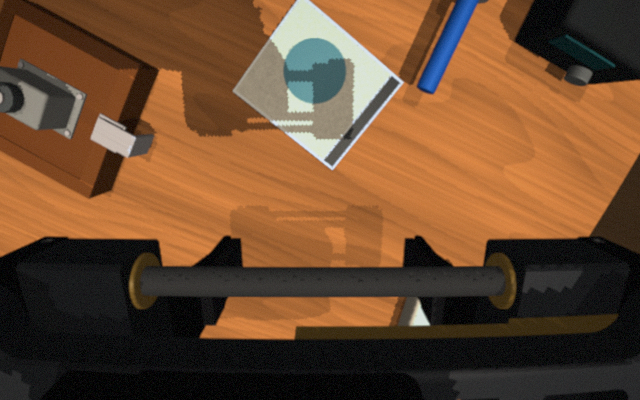

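```bash
python3 - <<'E'
from h import *
f=eyes.grab_frame('scene'); g=eyes.grab_frame('side')
import pickle; pickle.dump((f,g),open('f0.pkl','wb'))
for n,F,(u,v),(u2,v2) in [('s',f,(349,250),(262,184)),('d',g,(268,238),(361,178))]:
    a=F['img'][v-55:v+55,u-60:u+60];b=F['img'][v2-40:v2+40,u2-60:u2+60]
    b=cv2.copyMakeBorder(b,15,15,0,0,cv2.BORDER_CONSTANT)
    o=cv2.resize(np.hstack([a,b]),None,fx=3.3,fy=3.3,interpolation=cv2.INTER_CUBIC)
    cv2.imwrite(f'pics/crop_{n}.png',o[...,::-1])
for u,v,h in [(366,216,.128),(350,240,.09),(322,267,.04)]: print(px2w(f,u,v),plane(f,u,v,h))
for u,v in [(243,186),(266,176)]: print(px2w(f,u,v))
for u,v,h in [(284,223,.128),(237,232,.04),(342,161,.062),(368,177,.036)]: print(px2w(g,u,v),plane(g,u,v,h))
E
```

```text
[0.44423817 0.17956194 0.14818112] [0.43116239 0.16812505 0.128     ]
[0.51037738 0.18999948 0.09873712] [0.50570866 0.18543673 0.09      ]
[0.61034961 0.18684151 0.04788903] [0.60722989 0.1829233  0.04      ]
[ 0.62558382 -0.24222944  0.04827972]
[ 0.52808758 -0.2484368   0.03470645]
[0.42651706 0.19453192 0.13728881] [0.43524805 0.18744368 0.128     ]
[0.57742621 0.24826013 0.04331395] [0.58075857 0.24616714 0.04      ]
[ 0.61335954 -0.22457605  0.06118778] [ 0.61249602 -0.22364292  0.062     ]
[ 0.51314012 -0.24829173  0.03357019] [ 0.51088363 -0.24552042  0.036     ]
```

View pics/crop_s.png

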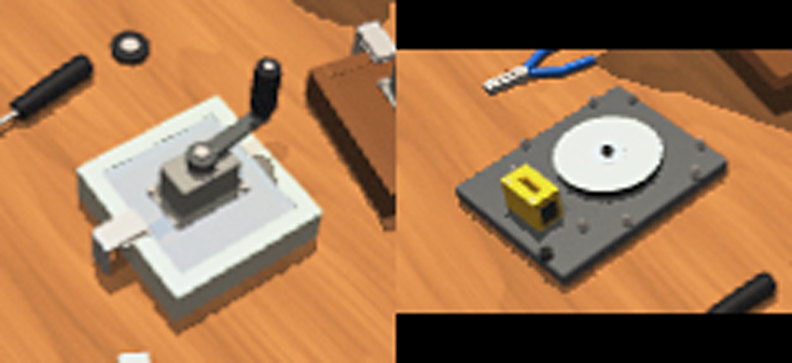

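View pics/crop_d.png

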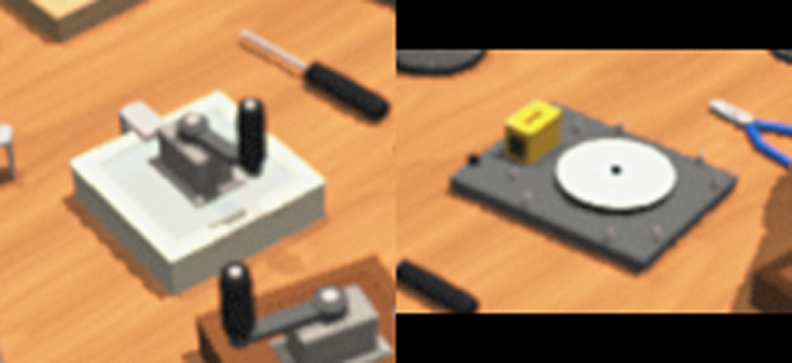

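>>> {"method": "play_rows", "body": {
  "deltas": "4 7 2 -0.05;8 14 4 -0.1;12 21 5 -0.15;16 28 6 -0.2;19 33 7 -0.2;20 34.6 7 -0.2;20 34.6 7 -0.2;20 34.6 7 -0.2;20 34.6 7 -0.2",
  "gripper": 0
}}

```text
t: 1.9
position: [0.4448, -0.2745, 0.2967]
tool_rot: [0.0, 0.994, 0.105, 0.0]
wrist_force: [1.2, 0.3, -0.1]
grip_width: 0.998
```

```bash
python3 - <<'E'
from h import *
f=eyes.grab_frame('wrist');save(f,'wr1')
import pickle; pickle.dump(f,open('w1.pkl','wb'))
s=ctrl.get_state();print(s['t'],s['position'],s['tool_rot'],s['wrist_force'])
E
```

```text
1.95 [ 0.45082601 -0.2648333   0.29840863] [-0.00137678  0.99374181  0.11165035  0.00308673] [3.98077833 7.06299466 1.26532781]
```

View pics/wr1.png

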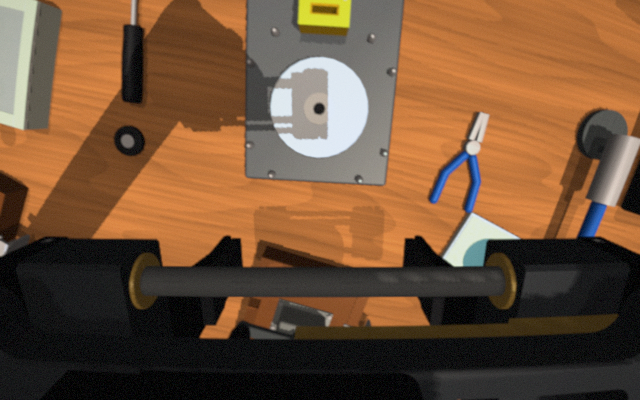

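>>> {"method": "play_rows", "body": {
  "deltas": "3 1 0 0;6 2 0 0;8 2.5 0 0;8 2.5 0 0;8 2.5 0 0;8 2.5 0 0"
}}

```text
t: 2.45
position: [0.53, -0.2406, 0.2982]
tool_rot: [-0.001, 0.994, 0.111, 0.003]
wrist_force: [-0.4, -0.3, -0.7]
grip_width: 1.0
```

```bash
python3 - <<'E'
from h import *
f=eyes.grab_frame('wrist');save(f,'wr2')
import pickle; pickle.dump(f,open('w2.pkl','wb'))
s=ctrl.get_state();print(s['t'],s['position'],s['tool_rot'],s['dq'].round(3))
E
```

```text
2.5 [ 0.52977884 -0.241008    0.29833986] [-0.00112307  0.99384271  0.11076228  0.00266886] [ 0.004 -0.01   0.002  0.005 -0.002 -0.001 -0.002]
```

View pics/wr2.png

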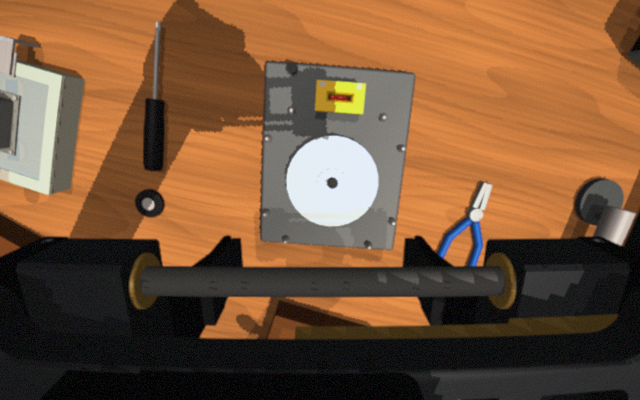

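```bash
python3 - <<'E'
from h import *
import pickle
from scipy.optimize import least_squares
f=pickle.load(open('w2.pkl','rb')); im=f['img']
hsv=cv2.cvtColor(im,cv2.COLOR_RGB2HSV)
o=cv2.resize(im[50:260,245:430],None,fx=3.2,fy=2.8*1.0,interpolation=cv2.INTER_CUBIC)
cv2.imwrite('pics/c2.png',cv2.resize(im[50:260,245:430],None,fx=2.8,fy=2.8,interpolation=cv2.INTER_CUBIC)[...,::-1])
# disc
m=((hsv[...,1]<50)&(hsv[...,2]>170)).astype(np.uint8); m[:, :270]=0;m[:,400:]=0;m[:120]=0;m[240:]=0
c=max(cv2.findContours(m,0,2)[0],key=cv2.contourArea); e=cv2.fitEllipse(c); print('disc',e,plane(f,*e[0],.036))
# red/dark slot in yellow
y=((hsv[...,0]>20)&(hsv[...,0]<35)&(hsv[...,1]>150)&(hsv[...,2]>120)).astype(np.uint8); y[:,:300]=0;y[:,380:]=0;y[:70]=0;y[125:]=0
c=max(cv2.findContours(y,0,2)[0],key=cv2.contourArea);print('yel',cv2.boundingRect(c),cv2.minAreaRect(c))
fill=np.zeros_like(y);cv2.drawContours(fill,[c],-1,1,-1); hole=fill&(1-y)
v,u=np.nonzero(hole);print('slot px',u.mean(),v.mean(),u.min(),u.max(),v.min(),v.max(),plane(f,u.mean(),v.mean(),.062))
cl,uu,vv=cloud(f)
for (a,b) in [(341,84),(332,190),(300,220)]: print(px2w(f,a,b))
# deck mask: grey, low sat
d=((hsv[...,1]<60)).astype(np.uint8)|fill; d[:, :250]=0;d[:,425:]=0;d[:50]=0;d[256:]=0
d=cv2.morphologyEx(d,cv2.MORPH_CLOSE,np.ones((5,5)));d=cv2.morphologyEx(d,cv2.MORPH_OPEN,np.ones((5,5)))
c=max(cv2.findContours(d,0,1)[0],key=cv2.contourArea)[:,0]
print(cv2.boundingRect(c))
P=np.array([plane(f,*p,.022)[:2] for p in c])
def res(q):
    cc,s=np.cos(q[2]),np.sin(q[2]); L=(P-q[:2])@np.array([[cc,-s],[s,cc]])
    dx=np.abs(L[:,0]-.025)-.12; dy=np.abs(L[:,1])-.095
    return np.where(np.maximum(dx,dy)>0,np.hypot(np.maximum(dx,0),np.maximum(dy,0)),np.maximum(dx,dy))
r=least_squares(res,[.51,-.247,.2],loss='soft_l1',f_scale=.001);print(r.x,np.abs(r.fun).mean()*1e3)
o=np.zeros(2)
q=r.x
print('slot from deck',q[:2]+.105*np.array([np.cos(q[2]),np.sin(q[2])]))
E
```

```text
disc ((332.0247802734375, 180.79678344726562), (89.36499786376953, 92.0263671875), 79.42481994628906) [ 0.52555647 -0.25355708  0.036     ]
yel (315, 80, 50, 34) ((339.468994140625, 96.63751983642578), (48.32561111450195, 31.260128021240234), 4.573921203613281)
slot px 338.32894736842104 97.1907894736842 327 351 92 101 [ 0.62649583 -0.23662929  0.062     ]
[ 0.64111864 -0.23620623  0.06321785]
[ 0.5139189  -0.25622539  0.03712124]
[ 0.45956086 -0.22393293  0.02129174]
(261, 62, 153, 187)
[ 0.52333145 -0.25359099  0.14948337] 2.462980182573987
slot from deck [ 0.62716051 -0.23795362]
```

View pics/c2.png

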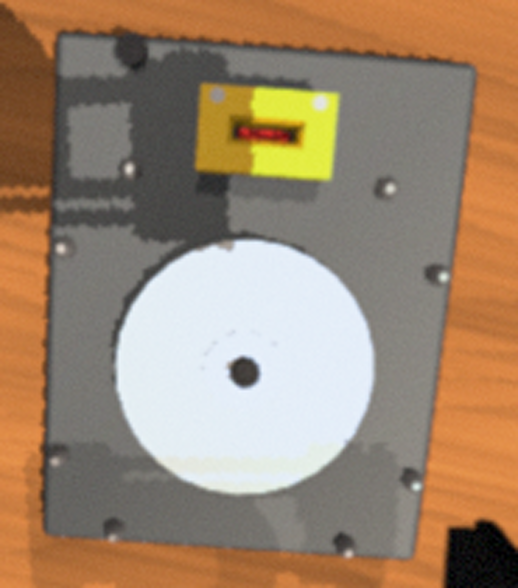

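>>> {"method": "play_rows", "body": {
  "deltas": "1 0 -3 0;3 0 -6 0;4 0 -8 0;4 0 -8 0;4 0 -8 0;4 0 -8 0"
}}

```text
t: 3.0
position: [0.5693, -0.2421, 0.2199]
tool_rot: [-0.0, 0.994, 0.11, 0.003]
wrist_force: [-0.9, -0.1, 0.8]
grip_width: 0.998
```

```bash
python3 - <<'E'
from h import *
f=eyes.grab_frame('wrist');save(f,'wr3')
import pickle; pickle.dump(f,open('w3.pkl','wb'))
s=ctrl.get_state();print(s['t'],s['position'],s['tool_rot'],s['dq'].round(3))
E
```

```text
3.05 [ 0.56968061 -0.24211369  0.22054117] [-1.30883412e-04  9.93919040e-01  1.10051193e-01  3.69597939e-03] [-0.001 -0.006 -0.003 -0.005  0.    -0.003 -0.002]
```

View pics/wr3.png

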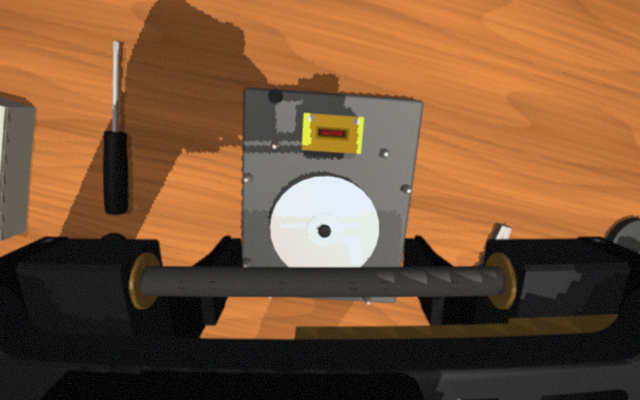

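```bash
python3 - <<'E'
from h import *
import pickle
f=pickle.load(open('w3.pkl','rb')); im=f['img']
cv2.imwrite('pics/c3.png',cv2.resize(im[80:240,235:435],None,fx=4,fy=3.75 and 4,interpolation=cv2.INTER_CUBIC)[:600,:,::-1])
E
```

```text
(no output)
```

View pics/c3.png

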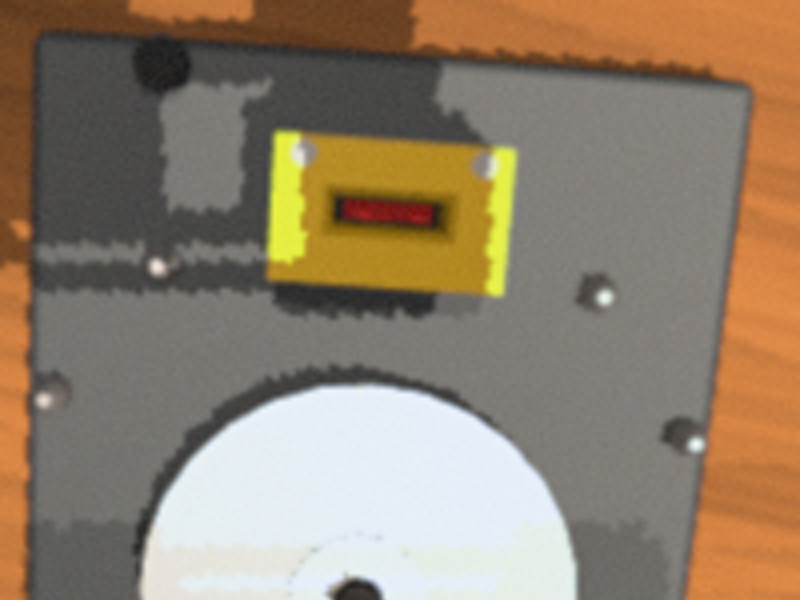

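```bash
python3 - <<'E'
from h import *
import pickle
from scipy.optimize import least_squares
f2=pickle.load(open('w2.pkl','rb'));f3=pickle.load(open('w3.pkl','rb'))
f0,g0=pickle.load(open('f0.pkl','rb'))
def cv(l,s,o): return [((a+.5)/s-.5+o[0],(b+.5)/s-.5+o[1]) for a,b in l]
B3=cv([(273,131),(518,148),(502,297),(267,280)],4,(235,80)); D3=cv([(40,33),(752,86)],4,(235,80))
B2=cv([(201,83),(339,94),(330,181),(195,170)],2.8,(245,50)); D2=cv([(58,33),(475,66),(413,557),(44,533)],2.8,(245,50))
Bm=[(.122,.028),(.122,-.028),(.088,-.028),(.088,.028)]; Dm=[(.145,.095),(.145,-.095),(-.095,-.095),(-.095,.095)]
def fit(sets):
    def res(q):
        c,s=np.cos(q[2]),np.sin(q[2]);r=[]
        for F,pts,ms,h in sets:
            for p,m in zip(pts,ms):
                r+=list(plane(F,*p,h)[:2]-(q[:2]+[c*m[0]-s*m[1],s*m[0]+c*m[1]]))
        return np.array(r)
    r=least_squares(res,[.52,-.25,.15]); return r.x.round(4),(r.fun.reshape(-1,2)*1e3).round(1).tolist()
for s in ([(f3,B3,Bm,.062),(f3,D3,Dm,.022)],[(f2,B2,Bm,.062),(f2,D2,Dm,.022)],[(f3,B3,Bm,.062)],[(f2,B2,Bm,.062)],[(f3,B3,Bm,.062),(f3,D3,Dm,.022),(f2,B2,Bm,.062),(f2,D2,Dm,.022)]): print(*fit(s))
for F in (f3,f2):
  print(np.mean([plane(F,*p,.062) for p in (B3 if F is f3 else B2)],0))
E
```

```text
[ 0.5232 -0.254   0.1505] [[0.5, 0.7], [0.9, -0.2], [0.2, 0.1], [0.3, 0.1], [-0.6, -2.7], [-1.3, 2.1]]
[ 0.5238 -0.2539  0.1524] [[-0.1, -0.3], [-0.3, -0.5], [-0.9, -0.2], [-0.5, -0.2], [-1.5, -1.8], [-2.4, 2.1], [2.8, 2.0], [2.9, -1.1]]
[ 0.5237 -0.254   0.1523] [[0.1, 0.5], [0.4, -0.4], [-0.3, -0.1], [-0.2, -0.0]]
[ 0.5233 -0.2536  0.1471] [[0.1, 0.1], [0.3, -0.1], [-0.3, -0.0], [-0.2, 0.0]]
[ 0.5236 -0.2539  0.1518] [[0.2, 0.5], [0.5, -0.4], [-0.1, -0.1], [-0.0, -0.0], [-0.9, -2.9], [-1.8, 1.9], [0.1, -0.1], [0.0, -0.3], [-0.6, -0.1], [-0.3, -0.0], [-1.3, -1.7], [-2.1, 2.2], [3.1, 2.1], [3.1, -1.1]]
[ 0.62749694 -0.23806632  0.062     ]
[ 0.62716737 -0.23820434  0.062     ]
```

>>> {"method": "play_rows", "body": {
  "deltas": "-0.5 4 3 0;-1.5 8 6 0;-2 12 8 0;-3 16 8 0;-4 20 8 0;-5 24 8 0;-5 28 8 0;-6 32 8 0;-6 36 8 0;-7 40 8 0"
}}

```text
t: 3.88
position: [0.5024, 0.1467, 0.303]
tool_rot: [0.001, 0.994, 0.109, 0.006]
wrist_force: [0.1, 0.4, 0.3]
grip_width: 1.001
```

>>> {"method": "play_rows", "body": {
  "deltas": "0 4 0 0;0 5 0 0;0 5 0 0;0 5 0 0;0 5 0 0"
}}

```text
t: 4.3
position: [0.503, 0.1945, 0.3037]
tool_rot: [0.001, 0.994, 0.108, 0.007]
wrist_force: [0.4, -0.3, -0.4]
grip_width: 1.0
```

```bash
python3 - <<'E'
from h import *
f=eyes.grab_frame('wrist');save(f,'wr4')
import pickle; pickle.dump(f,open('w4.pkl','wb'))
s=ctrl.get_state();print(s['t'],s['position'],s['tool_rot'],s['dq'].round(3))
E
```

```text
4.35 [0.50309444 0.194255   0.30350274] [0.00124396 0.99417951 0.10752492 0.00662848] [ 0.003  0.005 -0.001  0.005 -0.006 -0.003 -0.003]
```

View pics/wr4.png

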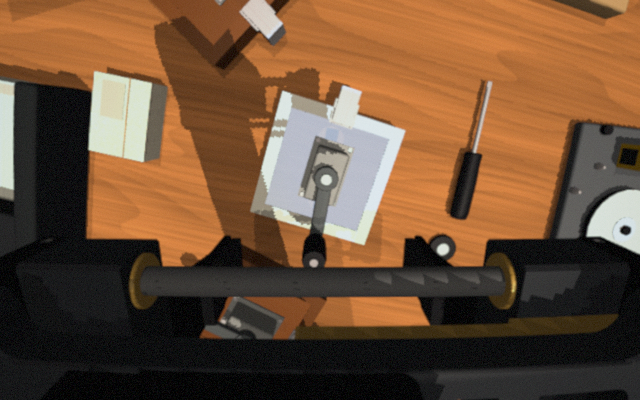

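```bash
python3 - <<'E'
from h import *
import pickle
f=pickle.load(open('w4.pkl','rb')); im=f['img']
cv2.imwrite('pics/c4.png',cv2.resize(im[75:275,240:415],None,fx=3,fy=3,interpolation=cv2.INTER_CUBIC)[:,:,::-1])
for u,v in [(280,100),(395,135),(326,180),(340,150),(347,100),(360,235)]: print(px2w(f,u,v))
E
```

```text
[0.58531892 0.26499608 0.04297493]
[0.57500813 0.11618217 0.0420944 ]
[0.51022551 0.19153478 0.10089039]
[0.54196832 0.17979706 0.04606088]
[0.60248511 0.18525615 0.04766746]
[0.43710931 0.12738807 0.04317448]
```

View pics/c4.png

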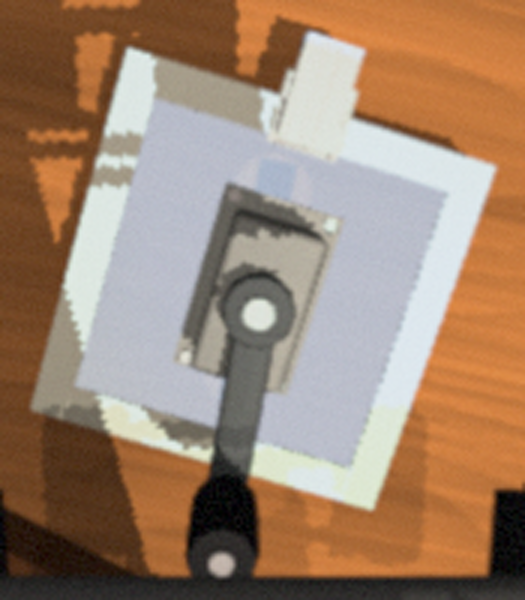

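```bash
python3 - <<'E'
from h import *
import pickle
from scipy.optimize import least_squares
f=pickle.load(open('w4.pkl','rb'))
cv=lambda l:[((a+.5)/3-.5+240,(b+.5)/3-.5+75) for a,b in l]
C=cv([(127,46),(497,164),(373,510),(32,410)]); M=[(.08,.08),(.08,-.08),(-.08,-.08),(-.08,.08)]
def res(q,h=.042):
    c,s=np.cos(q[2]),np.sin(q[2])
    return np.array([plane(f,*p,h)[:2]-(q[:2]+[c*m[0]-s*m[1],s*m[0]+c*m[1]]) for p,m in zip(C,M)]).ravel()
r=least_squares(res,[.5,.2,0]);print(r.x,(r.fun.reshape(-1,2)*1e3).round(1).tolist())
q=r.x
print('hub',plane(f,*cv([(259,314)])[0],.098),'grip top',plane(f,*cv([(222,564)])[0],.157))
print('bracket outer corners',[plane(f,*p,.048).round(4).tolist() for p in cv([(308,32),(366,48)])])
c,s=np.cos(q[2]),np.sin(q[2])
im=f['img'].copy()
P=lambda x,y,z:tuple(int(round(v)) for v in w2px(f,[q[0]+c*x-s*y,q[1]+s*x+c*y,z]))
for a,b,z in [(.08,.08,.042),(.032,.019,.083)]:
    cv2.polylines(im,[np.array([P(a,b,z),P(a,-b,z),P(-a,-b,z),P(-a,b,z)])],True,(255,0,0),1)
cv2.circle(im,P(.105,0,.04),2,(0,0,255),-1)
cv2.imwrite('pics/o4.png',cv2.resize(im[75:275,240:415],None,fx=3,fy=3)[:,:,::-1])
s=ctrl.get_state();p=s['position']
t=s['tool_rot'];tx=[t[1]**2-t[2]**2,2*t[1]*t[2]];print('toolyaw',np.arctan2(tx[1],tx[0]),p)
E
```

```text
[ 0.51106512  0.19150639 -0.08093525] [[0.2, 0.2], [0.3, -0.0], [-0.5, 0.2], [0.0, -0.3]]
hub [0.51047668 0.19154708 0.098     ] grip top [0.43527708 0.1883194  0.157     ]
bracket outer corners [[0.6178, 0.1946, 0.048], [0.6169, 0.1705, 0.048]]
toolyaw 0.21547131203212158 [0.50309444 0.194255   0.30350274]
```

View pics/o4.png

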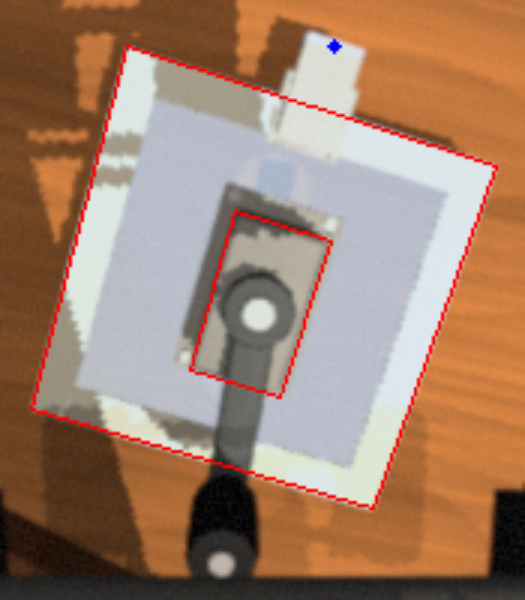

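>>> {"method": "play_rows", "body": {
  "deltas": "0.3 -0.1 -3 -0.1;0.6 -0.2 -6 -0.2;0.8 -0.27 -9 -0.2965;0.8 -0.27 -10 -0.2965;0.8 -0.27 -10 -0.2965;0.8 -0.27 -10 -0.2965;0.8 -0.27 -10 -0.2965"
}}

```text
t: 4.93
position: [0.5123, 0.1917, 0.2056]
tool_rot: [0.002, 0.999, -0.04, 0.008]
wrist_force: [0.2, -1.1, 0.2]
grip_width: 1.0
```

```bash
cat >> h.py <<'E'
def tyaw(s):
    t=s['tool_rot']; w,x,y,z=t
    return np.arctan2(2*(x*y+w*z),1-2*(y*y+z*z)), np.array([2*(x*z+w*y),2*(y*z-w*x)])
def st():
    s=ctrl.get_state(); y,tl=tyaw(s)
    print('t',round(s['t'],2),'p',s['position'].round(4),'yaw',round(y,4),'tilt',tl.round(4),'F',s['wrist_force'].round(1),'M',s['moment'].round(2),'g',round(s['grip_width'],3)); return s
E
python3 -c "
from h import *
st()
f=eyes.grab_frame('wrist');save(f,'wr5')"
```

```text
t 4.93 p [0.5123 0.1917 0.2056] yaw -0.0802 tilt [ 0.0156 -0.0041] F [ 0.2 -1.1  0.2] M [ 0.04  0.1  -0.04] g 1.0
```

View pics/wr5.png

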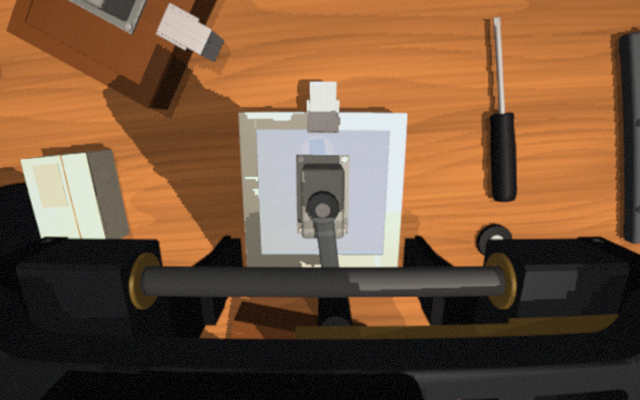

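>>> {"method": "play_rows", "body": {
  "deltas": "-0.1 0 -3 0;-0.1 0 -6 0;-0.1 0 -9 0;-0.1 0 -11.5 0;-0.1 0 -13.5 0;-0.1 0 -14.5 0;-0.1 0 -14.5 0;-0.1 0 -14.5 0"
}}

```text
t: 5.65
position: [0.5122, 0.1923, 0.062]
tool_rot: [0.001, 0.999, -0.04, 0.009]
wrist_force: [-0.6, 0.6, -0.5]
grip_width: 1.001
```

```bash
python3 -c "
from h import *
st()
f=eyes.grab_frame('wrist');save(f,'wr6')"
```

```text
t 5.65 p [0.5122 0.1923 0.062 ] yaw -0.0799 tilt [ 0.0175 -0.0035] F [-0.6  0.6 -0.5] M [ 0.    0.01 -0.01] g 1.001
```

View pics/wr6.png

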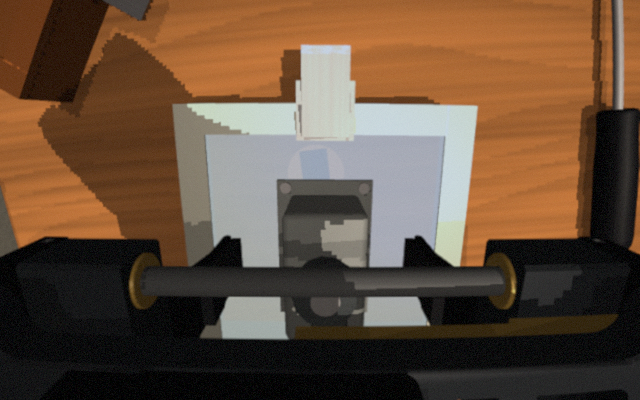

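>>> {"method": "play_rows", "body": {
  "deltas": "0 0 0 0;0 0 0 0;0 0 0 0;0 0 0 0;0 0 0 0;0 0 0 0;0 0 0 0;0 0 0 0",
  "gripper": 255,
  "newtons": 45
}}

```text
t: 6.37
position: [0.5126, 0.1925, 0.0625]
tool_rot: [0.001, 0.999, -0.04, 0.009]
wrist_force: [-0.1, 0.2, 0.2]
grip_width: 0.482
```

```bash
python3 -c "
from h import *
st()"
```

```text
t 6.37 p [0.5126 0.1925 0.0625] yaw -0.08 tilt [ 0.0186 -0.0032] F [-0.1  0.2  0.2] M [0.09 0.03 0.01] g 0.482
```

>>> {"method": "play_rows", "body": {
  "deltas": "0 0 0 0;0 0 0 0;0 0 0 0;0 0 0 0"
}}

```text
t: 6.7
position: [0.5126, 0.1919, 0.0625]
tool_rot: [0.002, 0.999, -0.04, 0.009]
wrist_force: [-0.7, -2.8, 2.6]
grip_width: 0.433
```

```bash
python3 -c "
from h import *
st()
f=eyes.grab_frame('wrist');save(f,'wr7')"
```

```text
t 6.7 p [0.5126 0.1919 0.0625] yaw -0.0804 tilt [ 0.0183 -0.004 ] F [-0.7 -2.8  2.6] M [-0.51  0.2  -0.11] g 0.433
```

View pics/wr7.png

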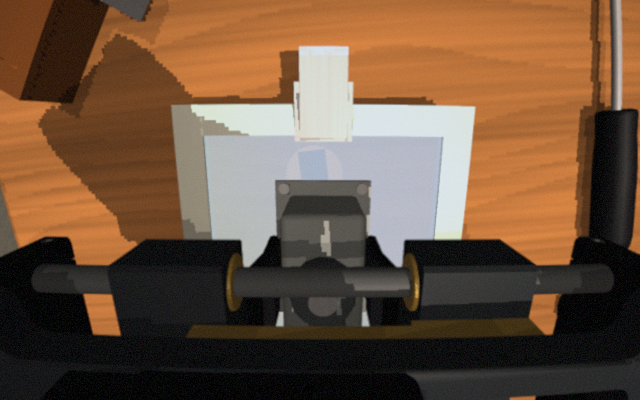

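>>> {"method": "play_rows", "body": {
  "deltas": "0 0 0.5 0;0 0 1.5 0;0 0 3 0;0 0 5 0;0 0 7 0;0 0 9 0;0 0 10 0;0 0 10 0;0 0 10 0"
}}

```text
t: 7.5
position: [0.5123, 0.192, 0.1622]
tool_rot: [0.002, 0.999, -0.04, 0.009]
wrist_force: [-0.0, 0.4, -7.9]
grip_width: 0.434
```

```bash
python3 -c "
from h import *
st()
f=eyes.grab_frame('wrist');save(f,'wr8')"
```

```text
t 7.5 p [0.5123 0.192  0.1622] yaw -0.0801 tilt [ 0.0183 -0.004 ] F [-0.   0.4 -7.9] M [0.01 0.07 0.08] g 0.434
```

View pics/wr8.png

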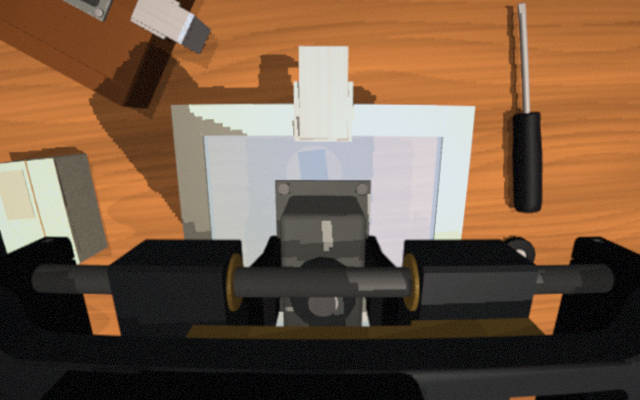

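```bash
python3 - <<'E'
from h import *
import pickle
f=eyes.grab_frame('wrist');pickle.dump(f,open('w8.pkl','wb'))
im=f['img'];
for c in ((172,105),(474.5,106),(298.5,46),(348.5,46)): pass
A=plane(f,172,105,.1417);B=plane(f,474.5,106,.1417)
d=A-B;yaw=np.arctan2(-d[0],d[1]);m=(A+B)/2;o=m[:2]-.08*np.array([np.cos(yaw),np.sin(yaw)])
print('len',np.linalg.norm(d),'yaw',yaw,'origin',o)
for u,v in ((190,115),(460,115),(323,70),(323,110)):print(px2w(f,u,v))
cv2.imwrite('pics/c8.png',cv2.resize(im[30:150,160:490],None,fx=2.4,fy=2.4,interpolation=cv2.INTER_CUBIC)[:,:,::-1])
st()
E
```

```text
len 0.15803848957531683 yaw -0.08281759263851886 origin [0.50982311 0.19163655]
[0.59023734 0.25572958 0.139944  ]
[0.5788943  0.11374477 0.14105786]
[0.60529877 0.18408096 0.14756991]
[0.58640875 0.18558002 0.14638931]
t 7.6 p [0.5114 0.1915 0.1608] yaw -0.0803 tilt [ 0.0154 -0.0048] F [-0.3  0.1 -7.2] M [-0.02  0.08 -0.04] g 0.433
```

View pics/c8.png

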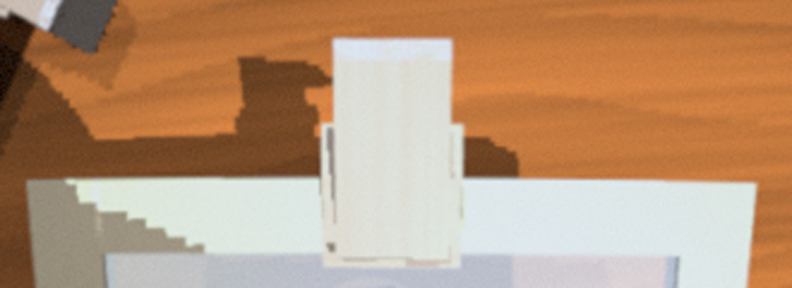

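>>> {"method": "play_rows", "body": {
  "deltas": "0 -0.7 0 0.01;0 -2 0 0.02;0.1 -4 0 0.04;0.2 -6.5 0 0.06;0.3 -9 0 0.08;0.4 -11.5 0 0.1;0.5 -14 0 0.12;0.6 -16.5 0 0.14;0.7 -19 0 0.16;0.8 -21.5 0 0.17"
}}

```text
t: 8.43
position: [0.5182, -0.0246, 0.1591]
tool_rot: [0.001, 0.999, 0.045, 0.007]
wrist_force: [0.3, 0.7, -6.5]
grip_width: 0.438
```

```bash
python3 -c "
from h import *
st()"
```

```text
t 8.43 p [ 0.5182 -0.0246  0.1591] yaw 0.0909 tilt [ 0.0132 -0.0015] F [ 0.3  0.7 -6.5] M [-0.   -0.07  0.02] g 0.438
```

>>> {"method": "play_rows", "body": {
  "deltas": "0.1 -2.5 0 0.01;0.2 -5 0 0.02;0.3 -7.5 0.2 0.03;0.4 -10 0.3 0.04;0.5 -12.5 0.3 0.05;0.6 -15 0.3 0.06;0.6 -17.5 0.3 0.061;0.68 -20 0.3 0.061;0.68 -22 0.3 0.061;0.68 -22.9 0.3 0.061"
}}

```text
t: 9.27
position: [0.5232, -0.2575, 0.1599]
tool_rot: [0.001, 0.997, 0.074, 0.005]
wrist_force: [-0.2, -0.8, -7.3]
grip_width: 0.432
```

>>> {"method": "play_rows", "body": {
  "deltas": "0 0 0 0;0 0 0 0;0 0 0 0"
}}

```text
t: 9.52
position: [0.523, -0.2554, 0.1589]
tool_rot: [-0.0, 0.997, 0.075, 0.004]
wrist_force: [0.5, 0.6, -7.4]
grip_width: 0.434
```

```bash
python3 - <<'E'
from h import *
for i in range(5): st();f=eyes.grab_frame('wrist')
save(f,'wr9')
g=eyes.grab_frame('side');save(g,'sd9')
E
```

```text
t 9.52 p [ 0.523  -0.2554  0.1589] yaw 0.1492 tilt [0.0084 0.0012] F [ 0.5  0.6 -7.4] M [ 0.12  0.01 -0.  ] g 0.434
t 9.57 p [ 0.5234 -0.2551  0.1593] yaw 0.15 tilt [0.0092 0.0008] F [-0.5 -0.2 -6.3] M [ 0.12 -0.04 -0.02] g 0.43
t 9.62 p [ 0.5236 -0.2552  0.1597] yaw 0.1503 tilt [0.0097 0.0001] F [ 0.3  0.2 -7.4] M [ 0.01 -0.06 -0.01] g 0.435
t 9.67 p [ 0.5237 -0.2555  0.1599] yaw 0.1503 tilt [ 0.0101 -0.0004] F [ 0.4  0.3 -6.4] M [-0.02 -0.03 -0.  ] g 0.434
t 9.72 p [ 0.5236 -0.2559  0.1601] yaw 0.1499 tilt [ 0.0102 -0.0007] F [ 0.5 -0.3 -7.3] M [ 0.09 -0.01 -0.03] g 0.434
```

View pics/wr9.png

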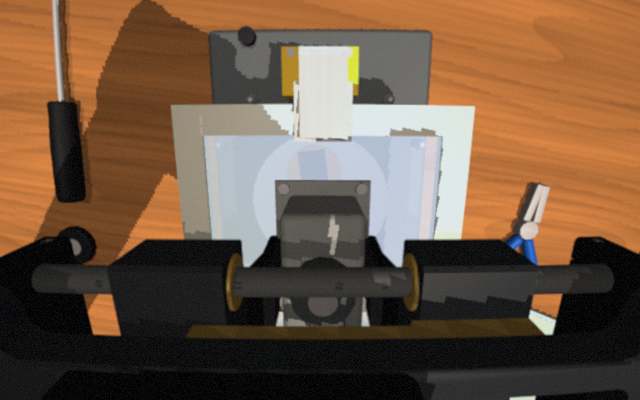

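View pics/sd9.png

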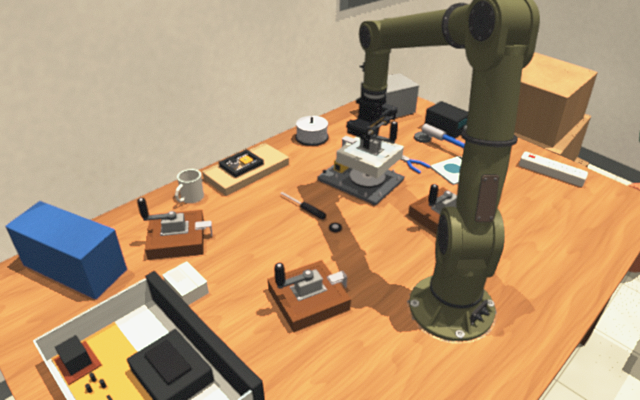

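```bash
python3 - <<'E'
from h import *
import pickle
f=eyes.grab_frame('wrist');pickle.dump(f,open('w9.pkl','wb'));st()
im=f['img'];cv2.imwrite('pics/c9.png',cv2.resize(im[20:150,160:490],None,fx=2.4,fy=2.4,interpolation=cv2.INTER_CUBIC)[:,:,::-1])
o=im.copy();q=[.5235,-.254,.151];c,s=np.cos(q[2]),np.sin(q[2])
P=lambda x,y,z:tuple(int(round(v*8)) for v in w2px(f,[q[0]+c*x-s*y,q[1]+s*x+c*y,z]))
for x0,x1,b,z in [(.088,.122,.028,.062),(-.095,.145,.095,.022)]:
    cv2.polylines(o,[np.array([P(x0,b,z),P(x1,b,z),P(x1,-b,z),P(x0,-b,z)])],True,(255,0,0),1,cv2.LINE_AA,3)
cv2.imwrite('pics/o9.png',cv2.resize(o[20:150,160:490],None,fx=2.4,fy=2.4,interpolation=cv2.INTER_CUBIC)[:,:,::-1])
A=plane(f,172,105,.1395);B=plane(f,474.5,106,.1395)
d=A-B;yaw=np.arctan2(-d[0],d[1]);m=(A+B)/2;oo=m[:2]-.08*np.array([np.cos(yaw),np.sin(yaw)])
print('len',np.linalg.norm(d),'yaw',yaw,'origin',oo)
E
```

```text
t 9.87 p [ 0.5234 -0.2569  0.1601] yaw 0.1486 tilt [ 0.0102 -0.0013] F [ 0.3 -0.3 -6.3] M [ 0.07 -0.02  0.  ] g 0.435
len 0.15856223768967928 yaw 0.14633652636379468 origin [ 0.52161532 -0.25694289]
```

View pics/o9.png

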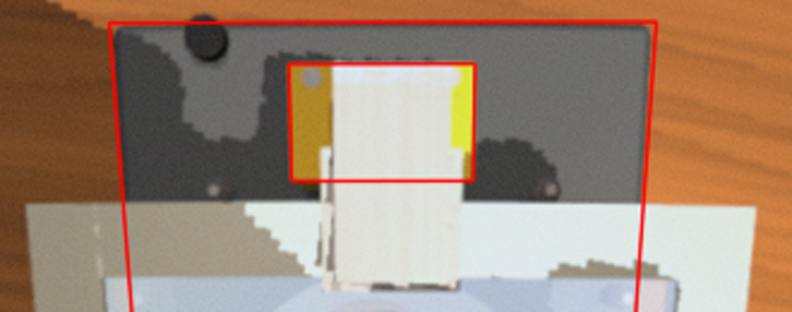

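View pics/c9.png

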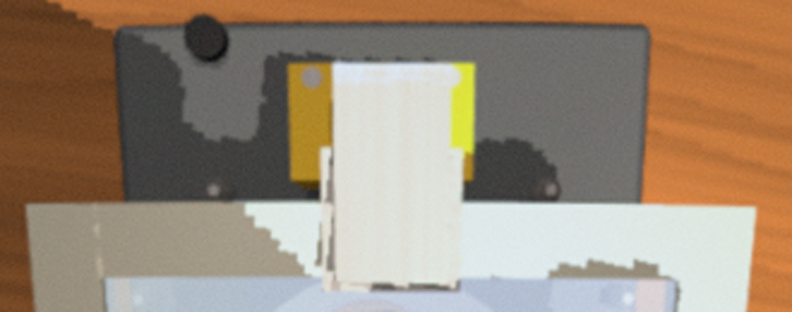

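>>> {"method": "play_rows", "body": {
  "deltas": "0.18 0.3 -0.5 0.003;0.18 0.3 -1.2 0.003;0.18 0.3 -2 0.003;0.18 0.3 -2.6 0.003;0.18 0.3 -2.8 0.003;0.18 0.3 -2.8 0.003;0.18 0.3 -2.8 0.003"
}}

```text
t: 10.45
position: [0.5251, -0.2539, 0.1319]
tool_rot: [0.001, 0.997, 0.076, 0.005]
wrist_force: [-0.3, -0.0, -7.8]
grip_width: 0.434
```

```bash
cat > chk.py <<'E'
from h import *
import sys
n=sys.argv[1]
f=eyes.grab_frame('wrist');s=st()
im=f['img']
o=im.copy();q=[.5235,-.254,.151];c,sn=np.cos(q[2]),np.sin(q[2])
P=lambda x,y,z:tuple(int(round(v*8)) for v in w2px(f,[q[0]+c*x-sn*y,q[1]+sn*x+c*y,z]))
for x0,x1,b,z in [(.088,.122,.028,.062),(-.095,.145,.095,.022)]:
    cv2.polylines(o,[np.array([P(x0,b,z),P(x1,b,z),P(x1,-b,z),P(x0,-b,z)])],True,(255,0,0),1,cv2.LINE_AA,3)
cv2.imwrite(f'pics/o{n}.png',cv2.resize(o[20:150,160:490],None,fx=2.4,fy=2.4,interpolation=cv2.INTER_CUBIC)[:,:,::-1])
h=s['position'][2]-.0205
A=plane(f,172,105,h);B=plane(f,474.5,106,h)
d=A-B;yaw=np.arctan2(-d[0],d[1]);m=(A+B)/2;oo=m[:2]-.08*np.array([np.cos(yaw),np.sin(yaw)])
print('yaw',yaw,'origin',oo, 'err mm',(oo-q[:2])*1e3, 'hoodz',s['position'][2]-.0625)
E
python3 chk.py 10
```

```text
t 10.5 p [ 0.5254 -0.254   0.1323] yaw 0.1515 tilt [ 0.0106 -0.0013] F [ 0.7  0.2 -6.8] M [0.06 0.   0.01] g 0.431
yaw 0.14871257656376036 origin [ 0.52319982 -0.25429308] err mm [-0.30018432 -0.2930835 ] hoodz 0.06978816181437467
```

View pics/o10.png

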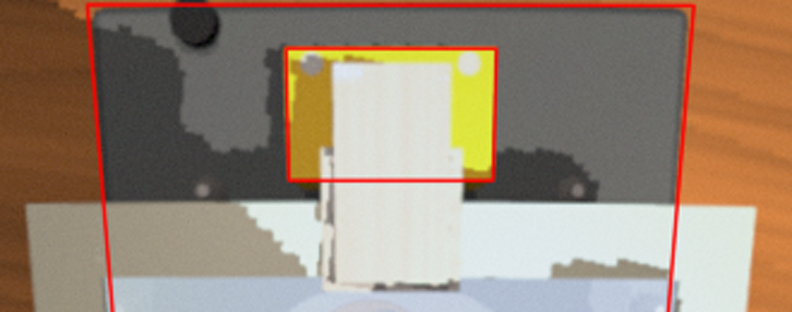

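>>> {"method": "play_rows", "body": {
  "deltas": "0 0 -0.4 0.001;0 0 -0.9 0.001;0 0 -1.4 0.001;0 0 -1.9 0.001;0 0 -2.3 0.001;0 0 -2.3 0.001"
}}

```text
t: 11.0
position: [0.5245, -0.2537, 0.1078]
tool_rot: [0.0, 0.997, 0.076, 0.004]
wrist_force: [-1.1, -0.4, -7.3]
grip_width: 0.431
```

```bash
python3 chk.py 11
```

```text
t 11.05 p [ 0.5248 -0.2538  0.1084] yaw 0.1524 tilt [ 0.0091 -0.0005] F [-0.9 -0.3 -7. ] M [ 0.02 -0.01 -0.01] g 0.435
yaw 0.14970461141870817 origin [ 0.52255021 -0.25396134] err mm [-0.94979052  0.03866203] hoodz 0.04589992916586087
```

View pics/o11.png

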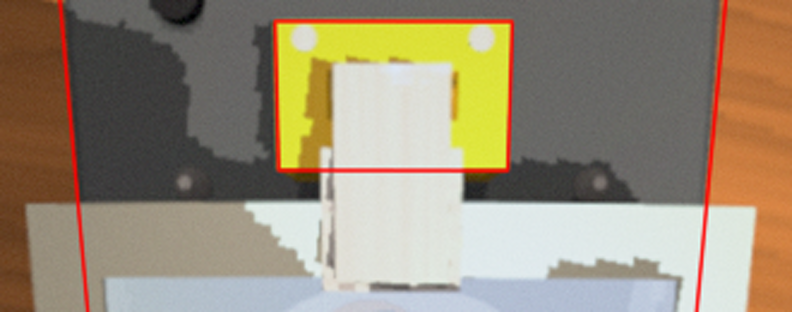

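>>> {"method": "play_rows", "body": {
  "deltas": "0.04 0 -0.3 0;0.04 0 -0.6 0;0.04 0 -1 0;0.04 0 -1.3 0;0.04 0 -1.6 0;0.04 0 -1.7 0;0.04 0 -1.7 0"
}}

```text
t: 11.63
position: [0.5251, -0.2538, 0.0911]
tool_rot: [0.0, 0.997, 0.076, 0.004]
wrist_force: [-0.7, 0.5, -5.8]
grip_width: 0.433
```

```bash
python3 chk.py 12
```

```text
t 11.68 p [ 0.5252 -0.2538  0.0914] yaw 0.1525 tilt [ 0.009  -0.0005] F [ 0.2 -0.4 -6.4] M [ 0.02 -0.   -0.03] g 0.437
yaw 0.14969387390290267 origin [ 0.52316852 -0.25406491] err mm [-0.33147513 -0.06490959] hoodz 0.028878698463713895
```

View pics/o12.png

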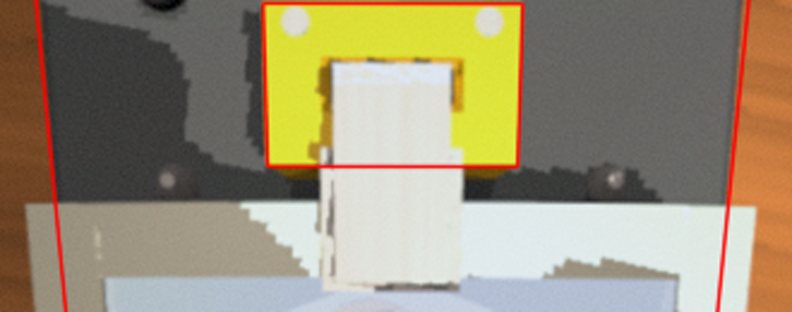

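>>> {"method": "play_rows", "body": {
  "deltas": "0 0 -0.2 0;0 0 -0.35 0;0 0 -0.5 0;0 0 -0.6 0;0 0 -0.7 0;0 0 -0.75 0;0 0 -0.75 0"
}}

```text
t: 12.27
position: [0.5253, -0.2539, 0.0846]
tool_rot: [0.001, 0.997, 0.076, 0.005]
wrist_force: [-3.4, 1.6, 0.5]
grip_width: 0.433
```

```bash
python3 chk.py 13
```

```text
t 12.32 p [ 0.5253 -0.2539  0.0846] yaw 0.1524 tilt [ 0.0093 -0.0009] F [-2.6  0.5 -0.5] M [ 0.16  0.23 -0.02] g 0.435
yaw 0.14973322623635704 origin [ 0.52343607 -0.25423315] err mm [-0.06393204 -0.23315073] hoodz 0.02207332530890023
```

>>> {"method": "play_rows", "body": {
  "deltas": "0 0 -0.1 0;0 0 -0.15 0;0 0 -0.15 0;0 0 -0.15 0"
}}

```text
t: 12.65
position: [0.5253, -0.2539, 0.0844]
tool_rot: [0.001, 0.997, 0.076, 0.004]
wrist_force: [-5.7, 2.0, 6.2]
grip_width: 0.437
```

```bash
python3 chk.py 14; python3 -c "
from h import *
for n in ('scene','side'):
    f=eyes.grab_frame(n);u,v=w2px(f,[.54,-.25,.08]).astype(int)
    cv2.imwrite(f'pics/h14{n}.png',cv2.resize(f['img'][v-55:v+55,u-70:u+70],None,fx=5,fy=5,interpolation=cv2.INTER_CUBIC)[:,:,::-1])"
```

```text
t 12.7 p [ 0.5252 -0.2539  0.0844] yaw 0.1523 tilt [ 0.0091 -0.0013] F [-4.8  2.1  5.7] M [0.51 0.76 0.06] g 0.432
yaw 0.14966889264632752 origin [ 0.52334183 -0.25428112] err mm [-0.15817031 -0.28112459] hoodz 0.02194497075963797
```

View pics/h14side.png

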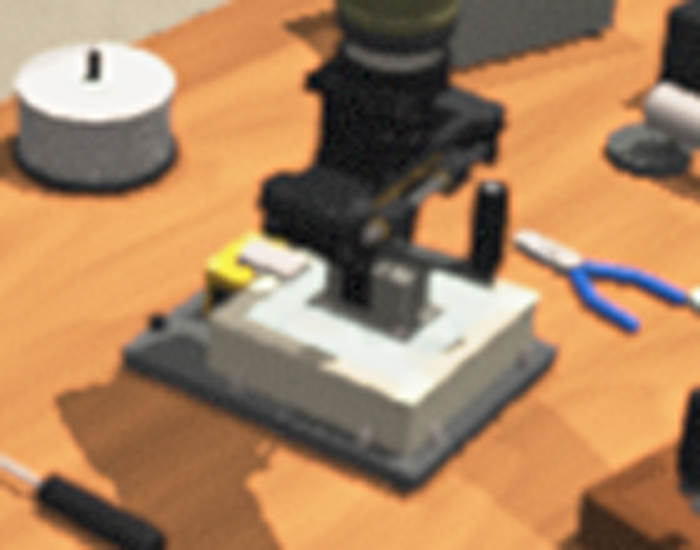

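View pics/h14scene.png

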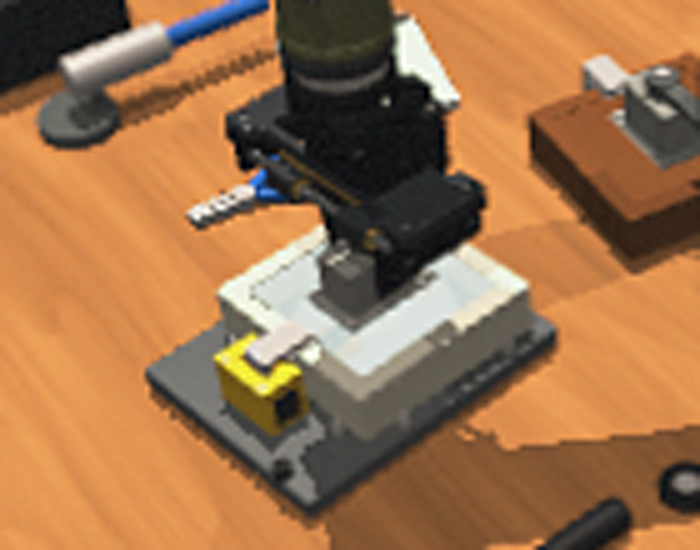

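>>> {"method": "play_rows", "body": {
  "deltas": "0 0 0 0;0 0 0 0;0 0 0 0;0 0 0 0;0 0 0 0;0 0 0 0",
  "gripper": 0
}}

```text
t: 13.3
position: [0.5253, -0.254, 0.0844]
tool_rot: [0.001, 0.997, 0.076, 0.005]
wrist_force: [0.5, 0.2, -0.2]
grip_width: 0.804
```

```bash
python3 chk.py 15
```

```text
t 13.35 p [ 0.5253 -0.254   0.0844] yaw 0.1523 tilt [ 0.0092 -0.0013] F [-0.9 -0.4  0.5] M [0.01 0.02 0.03] g 0.848
yaw 0.14968643047164118 origin [ 0.5234683  -0.25432529] err mm [-0.03170284 -0.32528877] hoodz 0.02185669606250308
```

>>> {"method": "play_rows", "body": {
  "deltas": "0 0 1 0;0 0 3 0;0 0 6 0;0 0 10 0;0 0 14 0;0 0 18 0;-3 0 20 0;-7 0 20 0;-11 0 20 0;-13 0 20 0"
}}

```text
t: 14.18
position: [0.3917, -0.2545, 0.2858]
tool_rot: [0.002, 0.997, 0.075, 0.004]
wrist_force: [1.0, -0.6, -0.1]
grip_width: 1.0
```

>>> {"method": "play_rows", "body": {
  "deltas": "-0.5 -0.5 0 0;-0.5 -0.5 0 0;-0.5 -0.5 0 0"
}}

```text
t: 14.43
position: [0.3876, -0.2598, 0.2866]
tool_rot: [0.002, 0.997, 0.075, 0.005]
wrist_force: [0.7, 0.4, -0.2]
grip_width: 1.0
```

```bash
python3 - <<'E'
from h import *
import pickle
f=eyes.grab_frame('wrist');pickle.dump(f,open('w16.pkl','wb'));st();save(f,'wr16')
for d in eyes.recognise(f,'crank_grip')[:3]: print(d,w2px(f,d['at']))
E
```

```text
t 14.48 p [ 0.388  -0.2593  0.2862] yaw 0.1509 tilt [ 0.0102 -0.0033] F [-0.  -0.4 -0.1] M [0.07 0.03 0.01] g 0.999
{'at': [0.4555, -0.2726, 0.1815], 'confidence': 0.64} [351.43942957 126.53829368]
{'at': [0.248, -0.2166, 0.1392], 'confidence': 0.59} [262.03178038 317.24732456]
```

View pics/wr16.png

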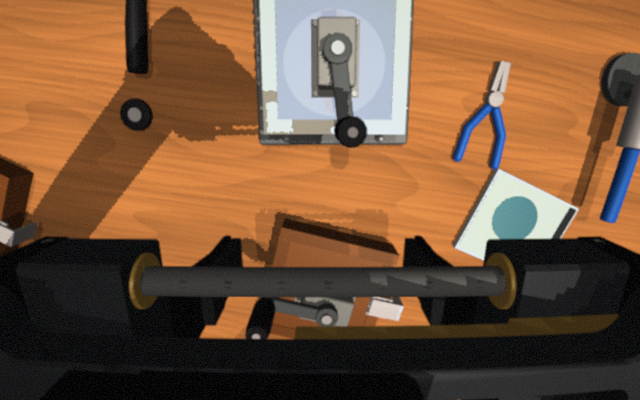

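```bash
python3 - <<'E'
from h import *
import pickle
f=pickle.load(open('w16.pkl','rb'))
im=f['img'];cv2.imwrite('pics/c16.png',cv2.resize(im[0:150,250:420],None,fx=4,fy=4,interpolation=cv2.INTER_CUBIC)[:,:,::-1])
H=plane(f,338,47,.120);G=plane(f,350.5,131,.179);print(H,G,np.linalg.norm((H-G)[:2]))
E
```

```text
[ 0.52412731 -0.25421313  0.12      ] [ 0.45199114 -0.27268351  0.179     ] 0.07446329055724073
```

View pics/c16.png

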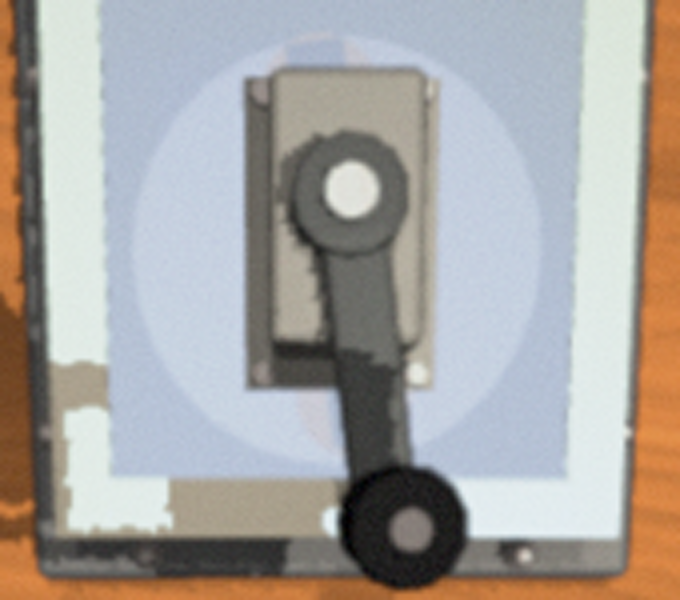

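>>> {"method": "play_rows", "body": {
  "deltas": "2 -0.5 0 0;4 -1 -1 0;6.3 -1.36 -3 0;6.33 -1.36 -5 0;6.33 -1.36 -8 0;6.33 -1.36 -11 0;6.33 -1.36 -13 0;6.33 -1.36 -14.3 0;6.33 -1.36 -14.5 0;6.33 -1.36 -14.5 0"
}}

```text
t: 15.37
position: [0.452, -0.2716, 0.1396]
tool_rot: [0.0, 0.997, 0.077, 0.004]
wrist_force: [1.0, 0.7, 0.6]
grip_width: 1.002
```

```bash
python3 -c "
from h import *
st()
f=eyes.grab_frame('wrist');save(f,'wr17')
for n in ('scene','side'):
    f=eyes.grab_frame(n);u,v=w2px(f,[.5,-.25,.1]).astype(int)
    cv2.imwrite(f'pics/h17{n}.png',cv2.resize(f['img'][v-55:v+55,u-70:u+70],None,fx=5,fy=5,interpolation=cv2.INTER_CUBIC)[:,:,::-1])
st()"
```

```text
t 15.37 p [ 0.452  -0.2716  0.1396] yaw 0.1533 tilt [ 0.008  -0.0003] F [1.  0.7 0.6] M [ 0.    0.08 -0.07] g 1.002
t 15.52 p [ 0.4528 -0.2728  0.142 ] yaw 0.1524 tilt [ 0.0116 -0.0035] F [-0.3 -0.5 -0.4] M [ 0.03  0.01 -0.02] g 1.002
```

View pics/wr17.png

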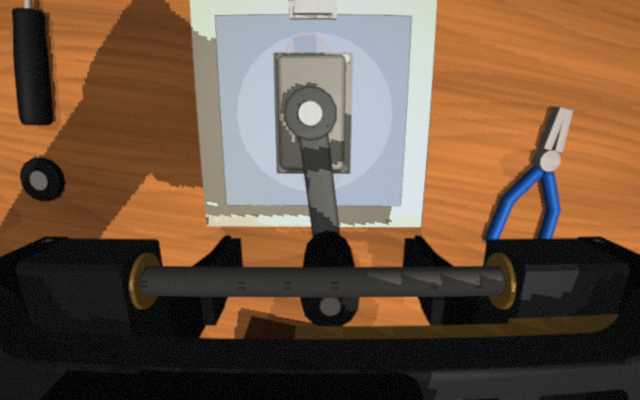

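View pics/h17side.png

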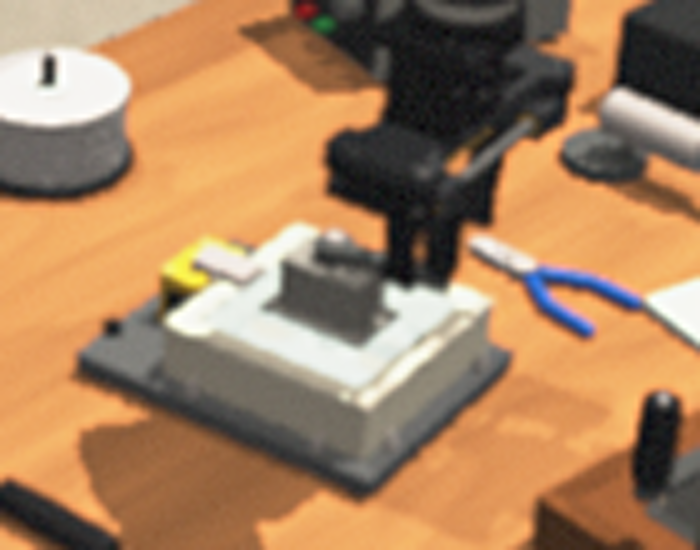

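>>> {"method": "play_rows", "body": {
  "deltas": "-0.13 0 0 0;-0.13 0 0 0;-0.13 0 0 0;-0.13 0 0 0;-0.13 0 0 0;-0.13 0 0 0;-0.13 0 0 0;-0.13 0 0 0;-0.13 0 0 0;-0.13 0 0 0",
  "gripper": 255,
  "newtons": 15
}}

```text
t: 16.35
position: [0.4515, -0.2728, 0.142]
tool_rot: [0.002, 0.997, 0.076, 0.006]
wrist_force: [-0.1, 0.4, -0.3]
grip_width: 0.328
```

>>> {"method": "play_rows", "body": {
  "deltas": "0 0 0 0;0 0 0 0;0 0 0 0;0 0 0 0"
}}

```text
t: 16.68
position: [0.4515, -0.2729, 0.142]
tool_rot: [0.002, 0.997, 0.076, 0.006]
wrist_force: [0.5, -0.1, 0.5]
grip_width: 0.296
```

```bash
cat > rows.py <<'E'
from h import *
import sys
c=np.array([.5237,-.2541]); r=.075
off=np.array([float(sys.argv[1]),float(sys.argv[2])])/1e3  # TCP minus grip centre, mm
n=int(sys.argv[3]); steps=[float(a) for a in sys.argv[4].split(',')]; zt=float(sys.argv[5])
s=st(); p=s['position']; yt=.1515; y,_=tyaw(s)
d=p[:2]-off-c; ph=np.arctan2(d[1],d[0]); print('phi',np.degrees(ph),'r',np.hypot(*d))
a=ph; out=[]
for i in range(n):
    a-=np.radians(steps[min(i,len(steps)-1)])
    q=c+r*np.array([np.cos(a),np.sin(a)])+off-p[:2]
    out.append(f"{q[0]*100:.2f} {q[1]*100:.2f} {(zt-p[2])*100:.2f} {yt-y:.3f}")
print(';'.join(out))
E
python3 rows.py 0 0 10 6,10,13,15 0.141
```

```text
t 16.68 p [ 0.4515 -0.2729  0.142 ] yaw 0.1523 tilt [ 0.0115 -0.0035] F [ 0.5 -0.1  0.5] M [ 0.04  0.03 -0.01] g 0.296
phi -165.41758700805335 r 0.0746252271112747
-0.19 0.76 -0.10 -0.001;-0.28 2.06 -0.10 -0.001;-0.04 3.75 -0.10 -0.001;0.69 5.56 -0.10 -0.001;1.87 7.13 -0.10 -0.001;3.41 8.34 -0.10 -0.001;5.21 9.10 -0.10 -0.001;7.15 9.38 -0.10 -0.001;9.09 9.14 -0.10 -0.001;10.91 8.41 -0.10 -0.001
```

```bash
cat > rows.py <<'E'
from h import *
import sys,json
c=np.array([.5237,-.2541]); r=.0748
steps=[float(a) for a in sys.argv[1].split(',')]; n=10
s=st(); p=s['position']; yt=.1515; y,_=tyaw(s)
d=p[:2]-c; ph=np.arctan2(d[1],d[0])
try: last=json.load(open('phi.json'))
except Exception: last={'cmd':ph,'tot':0.,'ph':ph}
dd=(last['ph']-ph+np.pi)%(2*np.pi)-np.pi; tot=last['tot']+dd
lag=(ph-last['cmd']+np.pi)%(2*np.pi)-np.pi
print('phi',np.degrees(ph).round(1),'r',np.hypot(*d).round(4),'lag',np.degrees(lag).round(1),'total turns',tot/2/np.pi)
a=last['cmd']; out=[]
for i in range(n):
    a-=np.radians(steps[min(i,len(steps)-1)])
    q=c+r*np.array([np.cos(a),np.sin(a)])-p[:2]
    out.append(f"{q[0]*100:.2f} {q[1]*100:.2f} {(.142-p[2])*100:.2f} {yt-y:.3f}")
print(';'.join(out))
json.dump({'cmd':a,'tot':tot,'ph':ph},open('phi.json','w'))
E
python3 rows.py 3,6,9,10
```

```text
t 16.68 p [ 0.4515 -0.2729  0.142 ] yaw 0.1523 tilt [ 0.0115 -0.0035] F [ 0.5 -0.1  0.5] M [ 0.04  0.03 -0.01] g 0.296
phi -165.4 r 0.0746 lag 0.0 total turns 0.0
-0.11 0.38 0.00 -0.001;-0.22 1.15 0.00 -0.001;-0.24 2.32 0.00 -0.001;-0.05 3.61 0.00 -0.001;0.36 4.85 0.00 -0.001;0.98 6.00 0.00 -0.001;1.79 7.02 0.00 -0.001;2.76 7.89 0.00 -0.001;3.87 8.57 0.00 -0.001;5.09 9.05 0.00 -0.001
```

>>> {"method": "play_rows", "body": {
  "deltas": "-0.11 0.38 0 0;-0.22 1.15 0 0;-0.24 2.32 0 0;-0.05 3.61 0 0;0.36 4.85 0 0;0.98 6 0 0;1.79 7.02 0 0;2.76 7.89 0 0;3.87 8.57 0 0;5.09 9.05 0 0"
}}

```text
t: 17.52
position: [0.5024, -0.181, 0.142]
tool_rot: [0.003, 0.997, 0.077, 0.005]
wrist_force: [0.2, -2.3, -1.7]
grip_width: 0.294
```

```bash
python3 rows.py 10
```

```text
t 17.52 p [ 0.5024 -0.181   0.142 ] yaw 0.1538 tilt [ 0.0108 -0.0047] F [ 0.2 -2.3 -1.7] M [-0.38 -0.02  0.02] g 0.294
phi 106.2 r 0.0762 lag -0.4 total turns 0.24549051446290565
1.27 0.12 -0.00 -0.002;2.57 0.15 -0.00 -0.002;3.86 -0.04 -0.00 -0.002;5.10 -0.45 -0.00 -0.002;6.24 -1.07 -0.00 -0.002;7.27 -1.88 -0.00 -0.002;8.13 -2.86 -0.00 -0.002;8.81 -3.97 -0.00 -0.002;9.29 -5.18 -0.00 -0.002;9.56 -6.46 -0.00 -0.002
```

>>> {"method": "play_rows", "body": {
  "deltas": "1.27 0.12 0 -0.002;2.57 0.15 0 -0.002;3.86 -0.04 0 -0.002;5.1 -0.45 0 -0.002;6.24 -1.07 0 -0.002;7.27 -1.88 0 -0.002;8.13 -2.86 0 -0.002;8.81 -3.97 0 -0.002;9.29 -5.18 0 -0.002;9.56 -6.46 0 -0.002"
}}

```text
t: 18.35
position: [0.598, -0.2452, 0.142]
tool_rot: [0.002, 0.997, 0.076, 0.004]
wrist_force: [-4.2, 1.1, 4.2]
grip_width: 0.295
```

```bash
python3 rows.py 10
```

```text
t 18.35 p [ 0.598  -0.2452  0.142 ] yaw 0.1528 tilt [ 0.009  -0.0039] F [-4.2  1.1  4.2] M [0.11 0.84 0.02] g 0.295
phi 6.8 r 0.0748 lag 0.2 total turns 0.5215395063481783
0.04 -1.34 -0.00 -0.001;-0.15 -2.62 -0.00 -0.001;-0.56 -3.86 -0.00 -0.001;-1.18 -5.01 -0.00 -0.001;-1.99 -6.03 -0.00 -0.001;-2.97 -6.90 -0.00 -0.001;-4.08 -7.58 -0.00 -0.001;-5.29 -8.06 -0.00 -0.001;-6.57 -8.32 -0.00 -0.001;-7.87 -8.36 -0.00 -0.001
```

>>> {"method": "play_rows", "body": {
  "deltas": "0.04 -1.34 0 -0.001;-0.15 -2.62 0 -0.001;-0.56 -3.86 0 -0.001;-1.18 -5.01 0 -0.001;-1.99 -6.03 0 -0.001;-2.97 -6.9 0 -0.001;-4.08 -7.58 0 -0.001;-5.29 -8.06 0 -0.001;-6.57 -8.32 0 -0.001;-7.87 -8.36 0 -0.001"
}}

```text
t: 19.18
position: [0.5187, -0.3286, 0.142]
tool_rot: [0.002, 0.997, 0.076, 0.005]
wrist_force: [0.3, 5.3, 2.6]
grip_width: 0.295
```

```bash
python3 rows.py 10
```

```text
t 19.18 p [ 0.5187 -0.3286  0.142 ] yaw 0.152 tilt [ 0.0108 -0.0034] F [0.3 5.3 2.6] M [ 1.16 -0.16  0.02] g 0.295
phi -93.8 r 0.0747 lag -0.4 total turns 0.8010851434263057
-1.24 0.18 0.00 -0.000;-2.48 0.59 0.00 -0.000;-3.62 1.21 0.00 -0.000;-4.65 2.02 0.00 -0.000;-5.51 2.99 0.00 -0.000;-6.19 4.10 0.00 -0.000;-6.67 5.32 0.00 -0.000;-6.93 6.59 0.00 -0.000;-6.97 7.90 0.00 -0.000;-6.78 9.19 0.00 -0.000
```

>>> {"method": "play_rows", "body": {
  "deltas": "-1.24 0.2 0 0;-2.47 0.62 0 0;-3.6 1.24 0 0;-4.62 2.04 0 0;-5.48 3 0 0;-6.15 4.11 0 0;-6.63 5.32 0 0;-6.88 6.59 0 0;-6.92 7.9 0 0;-6.73 9.18 0 0"
}}

```text
t: 20.02
position: [0.4502, -0.2363, 0.142]
tool_rot: [0.002, 0.997, 0.075, 0.004]
wrist_force: [-1.2, -0.0, 2.6]
grip_width: 0.294
```

```bash
sed -i 's/r=.0748/r=.0744/' rows.py; python3 rows.py 10
```

```text
t 20.02 p [ 0.4502 -0.2363  0.142 ] yaw 0.1511 tilt [ 0.0092 -0.0042] F [-1.2 -0.   2.6] M [0.04 0.35 0.04] g 0.294
phi 166.4 r 0.0756 lag -0.2 total turns 1.078366194117766
0.52 1.18 -0.00 0.000;1.14 2.32 -0.00 0.000;1.94 3.33 -0.00 0.000;2.91 4.19 -0.00 0.000;4.02 4.87 -0.00 0.000;5.22 5.35 -0.00 0.000;6.50 5.61 -0.00 0.000;7.79 5.65 -0.00 0.000;9.07 5.46 -0.00 0.000;10.31 5.05 -0.00 0.000
```

>>> {"method": "play_rows", "body": {
  "deltas": "0.5 1.18 0 0;1.14 2.32 0 0;1.94 3.33 0 0;2.91 4.19 0 0;4.02 4.87 0 0;5.22 5.35 0 0;6.5 5.61 0 0;7.79 5.65 0 0;9.07 5.46 0 0;10.31 5.05 0 0"
}}

```text
t: 20.85
position: [0.5546, -0.1852, 0.142]
tool_rot: [0.003, 0.997, 0.076, 0.005]
wrist_force: [-1.6, -1.5, 1.9]
grip_width: 0.295
```

```bash
python3 rows.py 10
```

```text
t 20.85 p [ 0.5546 -0.1852  0.142 ] yaw 0.1522 tilt [ 0.0095 -0.0047] F [-1.6 -1.5  1.9] M [-0.25  0.3  -0.  ] g 0.295
phi 65.8 r 0.0755 lag -0.8 total turns 1.3576920488062012
1.00 -0.68 0.00 -0.001;2.02 -1.49 0.00 -0.001;2.88 -2.46 0.00 -0.001;3.56 -3.56 0.00 -0.001;4.04 -4.77 0.00 -0.001;4.30 -6.04 0.00 -0.001;4.33 -7.33 0.00 -0.001;4.14 -8.62 0.00 -0.001;3.73 -9.85 0.00 -0.001;3.12 -10.99 0.00 -0.001
```

>>> {"method": "play_rows", "body": {
  "deltas": "1 -0.68 0 -0.001;2.02 -1.49 0 -0.001;2.88 -2.46 0 -0.001;3.56 -3.56 0 -0.001;4.04 -4.77 0 -0.001;4.3 -6.04 0 -0.001;4.33 -7.33 0 -0.001;4.14 -8.62 0 -0.001;3.73 -9.85 0 -0.001;3.12 -10.99 0 -0.001"
}}

```text
t: 21.68
position: [0.5854, -0.2957, 0.142]
tool_rot: [0.002, 0.997, 0.076, 0.005]
wrist_force: [-3.2, 3.4, 4.5]
grip_width: 0.295
```

```bash
python3 rows.py 10
```

```text
t 21.68 p [ 0.5854 -0.2957  0.142 ] yaw 0.1513 tilt [ 0.0094 -0.0037] F [-3.2  3.4  4.5] M [0.84 0.83 0.01] g 0.295
phi -34.0 r 0.0744 lag -0.6 total turns 1.6348893762545376
-0.77 -0.95 0.00 0.000;-1.74 -1.81 0.00 0.000;-2.84 -2.49 0.00 0.000;-4.05 -2.97 0.00 0.000;-5.32 -3.23 0.00 0.000;-6.62 -3.27 0.00 0.000;-7.90 -3.08 0.00 0.000;-9.13 -2.67 0.00 0.000;-10.27 -2.05 0.00 0.000;-11.29 -1.24 0.00 0.000
```

>>> {"method": "play_rows", "body": {
  "deltas": "-0.77 -0.95 0 0;-1.74 -1.81 0 0;-2.84 -2.49 0 0;-4.05 -2.97 0 0;-5.32 -3.23 0 0;-6.62 -3.27 0 0;-7.9 -3.08 0 0;-9.13 -2.67 0 0;-10.27 -2.05 0 0;-11.29 -1.24 0 0"
}}

```text
t: 22.52
position: [0.4718, -0.3084, 0.142]
tool_rot: [0.003, 0.997, 0.075, 0.006]
wrist_force: [2.3, 2.0, 2.3]
grip_width: 0.297
```

```bash
python3 rows.py 10
```

```text
t 22.52 p [ 0.4718 -0.3084  0.142 ] yaw 0.1507 tilt [ 0.0115 -0.0049] F [2.3 2.  2.3] M [ 0.56 -0.48  0.01] g 0.297
phi -133.7 r 0.0751 lag -0.3 total turns 1.9119575325515776
-0.78 0.99 -0.00 0.001;-1.46 2.10 -0.00 0.001;-1.94 3.30 -0.00 0.001;-2.20 4.57 -0.00 0.001;-2.24 5.87 -0.00 0.001;-2.05 7.15 -0.00 0.001;-1.64 8.38 -0.00 0.001;-1.02 9.52 -0.00 0.001;-0.21 10.54 -0.00 0.001;0.76 11.40 -0.00 0.001
```

>>> {"method": "play_rows", "body": {
  "deltas": "-0.78 0.99 0 0.001;-1.46 2.1 0 0.001;-1.94 3.3 0 0.001;-2.2 4.57 0 0.001;-2.24 5.87 0 0.001;-2.05 7.15 0 0.001;-1.64 8.38 0 0.001;-1.02 9.52 0 0.001;-0.21 10.54 0 0.001;0.76 11.4 0 0.001"
}}

```text
t: 23.35
position: [0.4794, -0.1926, 0.142]
tool_rot: [0.003, 0.997, 0.076, 0.005]
wrist_force: [-0.1, -1.0, 0.6]
grip_width: 0.292
```

```bash
python3 rows.py 10
```

```text
t 23.35 p [ 0.4794 -0.1926  0.142 ] yaw 0.1528 tilt [ 0.0105 -0.0049] F [-0.1 -1.   0.6] M [ 0.03  0.01 -0.01] g 0.292
phi 125.8 r 0.0758 lag -0.8 total turns 2.1911829723592864
1.10 0.50 -0.00 -0.001;2.31 0.98 -0.00 -0.001;3.58 1.24 -0.00 -0.001;4.87 1.27 -0.00 -0.001;6.16 1.08 -0.00 -0.001;7.39 0.67 -0.00 -0.001;8.53 0.06 -0.00 -0.001;9.54 -0.75 -0.00 -0.001;10.40 -1.72 -0.00 -0.001;11.08 -2.82 -0.00 -0.001
```

>>> {"method": "play_rows", "body": {
  "deltas": "1.1 0.5 0 -0.001;2.31 0.98 0 -0.001;3.58 1.24 0 -0.001;4.87 1.27 0 -0.001;6.16 1.08 0 -0.001;7.39 0.67 0 -0.001;8.53 0.06 0 -0.001;9.54 -0.75 0 -0.001;10.4 -1.72 0 -0.001;11.08 -2.82 0 -0.001"
}}

```text
t: 24.18
position: [0.5907, -0.2202, 0.142]
tool_rot: [0.003, 0.997, 0.076, 0.005]
wrist_force: [-3.6, -0.6, 3.0]
grip_width: 0.296
```

```bash
python3 rows.py 10
```

```text
t 24.18 p [ 0.5907 -0.2202  0.142 ] yaw 0.1531 tilt [ 0.0095 -0.005 ] F [-3.6 -0.6  3. ] M [-0.07  0.7  -0.01] g 0.296
phi 26.8 r 0.075 lag 0.2 total turns 2.466026545450548
0.43 -1.26 0.00 -0.002;0.69 -2.53 0.00 -0.002;0.73 -3.83 0.00 -0.002;0.54 -5.11 0.00 -0.002;0.13 -6.34 0.00 -0.002;-0.49 -7.48 0.00 -0.002;-1.29 -8.50 0.00 -0.002;-2.26 -9.36 0.00 -0.002;-3.37 -10.04 0.00 -0.002;-4.57 -10.52 0.00 -0.002
```

>>> {"method": "play_rows", "body": {
  "deltas": "0.43 -1.26 0 -0.002;0.69 -2.53 0 -0.002;0.73 -3.83 0 -0.002;0.54 -5.11 0 -0.002;0.13 -6.34 0 -0.002;-0.49 -7.48 0 -0.002;-1.29 -8.5 0 -0.002;-2.26 -9.36 0 -0.002;-3.37 -10.04 0 -0.002;-4.57 -10.52 0 -0.002"
}}

```text
t: 25.02
position: [0.5441, -0.3257, 0.142]
tool_rot: [0.003, 0.997, 0.075, 0.005]
wrist_force: [-0.8, 3.6, 2.5]
grip_width: 0.294
```

```bash
python3 rows.py 10
```

```text
t 25.02 p [ 0.5441 -0.3257  0.142 ] yaw 0.151 tilt [ 0.0101 -0.0044] F [-0.8  3.6  2.5] M [ 1.05  0.16 -0.03] g 0.294
phi -74.1 r 0.0744 lag -0.7 total turns 2.7463440706854576
-1.19 -0.23 0.00 0.000;-2.48 -0.27 0.00 0.000;-3.76 -0.08 0.00 0.000;-5.00 0.33 0.00 0.000;-6.14 0.95 0.00 0.000;-7.15 1.75 0.00 0.000;-8.01 2.72 0.00 0.000;-8.69 3.83 0.00 0.000;-9.17 5.03 0.00 0.000;-9.43 6.30 0.00 0.000
```

>>> {"method": "play_rows", "body": {
  "deltas": "-1.19 -0.23 0 0;-2.48 -0.27 0 0;-3.76 -0.08 0 0;-5 0.33 0 0;-6.14 0.95 0 0;-7.15 1.75 0 0;-8.01 2.72 0 0;-8.69 3.83 0 0;-9.17 5.03 0 0;-9.43 6.3 0 0"
}}

```text
t: 25.85
position: [0.4488, -0.263, 0.142]
tool_rot: [0.004, 0.997, 0.075, 0.005]
wrist_force: [1.7, -0.8, 1.1]
grip_width: 0.293
```

```bash
python3 rows.py 10
```

```text
t 25.85 p [ 0.4488 -0.263   0.142 ] yaw 0.1497 tilt [ 0.0107 -0.0062] F [ 1.7 -0.8  1.1] M [ 0.1 -0.3  0. ] g 0.293
phi -173.2 r 0.0755 lag 0.2 total turns 3.0216667298864137
0.07 1.33 0.00 0.002;0.26 2.62 0.00 0.002;0.67 3.85 0.00 0.002;1.28 4.99 0.00 0.002;2.09 6.00 0.00 0.002;3.06 6.87 0.00 0.002;4.16 7.54 0.00 0.002;5.37 8.02 0.00 0.002;6.64 8.28 0.00 0.002;7.94 8.32 0.00 0.002
```

>>> {"method": "play_rows", "body": {
  "deltas": "0.07 1.33 0 0.002;0.26 2.62 0 0.002;0.67 3.85 0 0.002;1.28 4.99 0 0.002;2.09 6 0 0.002;3.06 6.87 0 0.002;4.16 7.54 0 0.002;5.37 8.02 0 0.002;6.64 8.28 0 0.002;7.94 8.32 0 0.002"
}}

```text
t: 26.68
position: [0.5295, -0.1785, 0.142]
tool_rot: [0.004, 0.997, 0.077, 0.005]
wrist_force: [-1.5, -0.7, 1.9]
grip_width: 0.293
```

```bash
python3 rows.py 8,5,2,1,0
```

```text
t 26.68 p [ 0.5295 -0.1785  0.142 ] yaw 0.1533 tilt [ 0.0113 -0.0066] F [-1.5 -0.7  1.9] M [-0.21  0.2   0.01] g 0.293
phi 85.6 r 0.0758 lag -0.9 total turns 3.3026221185438036
0.90 -0.26 0.00 -0.002;1.53 -0.42 0.00 -0.002;1.77 -0.50 0.00 -0.002;1.90 -0.54 0.00 -0.002;1.90 -0.54 0.00 -0.002;1.90 -0.54 0.00 -0.002;1.90 -0.54 0.00 -0.002;1.90 -0.54 0.00 -0.002;1.90 -0.54 0.00 -0.002;1.90 -0.54 0.00 -0.002
```

>>> {"method": "play_rows", "body": {
  "deltas": "0.9 -0.26 0 0;1.53 -0.42 0 0;1.8 -0.5 0 0;1.95 -0.55 0 0;1.95 -0.55 0 0;1.95 -0.55 0 0"
}}

```text
t: 27.18
position: [0.5491, -0.1831, 0.142]
tool_rot: [0.003, 0.997, 0.077, 0.006]
wrist_force: [1.6, 2.0, 2.4]
grip_width: 0.292
```

>>> {"method": "play_rows", "body": {
  "deltas": "0 0 0 0;0 0 0 0;0 0 0 0;0 0 0 0;0 0 0 0;0 0 0 0;0 0 0 0",
  "gripper": 0
}}

```text
t: 27.77
position: [0.549, -0.1832, 0.142]
tool_rot: [0.003, 0.997, 0.077, 0.006]
wrist_force: [-0.2, -0.1, 0.3]
grip_width: 0.741
```

```bash
python3 -c "
from h import *
st()
f=eyes.grab_frame('wrist');save(f,'wr20');st()"
```

```text
t 27.77 p [ 0.549  -0.1832  0.142 ] yaw 0.1536 tilt [ 0.0118 -0.0057] F [-0.2 -0.1  0.3] M [-0.    0.01  0.01] g 0.741
t 27.82 p [ 0.5491 -0.1832  0.142 ] yaw 0.1537 tilt [ 0.0118 -0.0056] F [-0.  -0.1  0.4] M [ 0.04  0.04 -0.03] g 0.783
```

View pics/wr20.png

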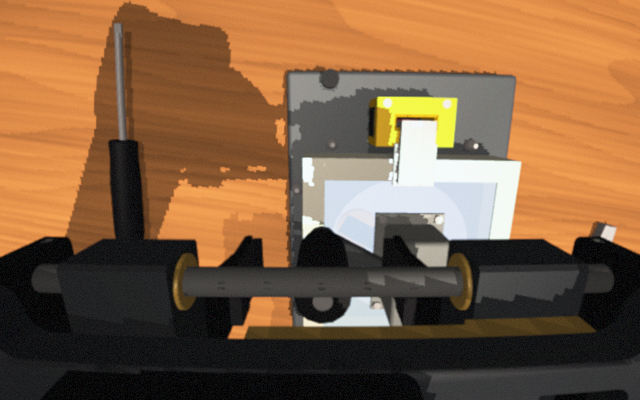

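Released with zero force. Retreat straight up and check.

>>> {"method": "play_rows", "body": {
  "deltas": "0 0 0 0;0 0 2 0;0 0 4 0;0 0 7 0;0 0 10 0;0 0 14 0;-1 0 17 0;-3 0 17 0;-4 0 17 0;-4 0 17 0"
}}

```text
t: 28.65
position: [0.5073, -0.1838, 0.3121]
tool_rot: [0.004, 0.997, 0.076, 0.005]
wrist_force: [0.2, -1.1, 0.1]
grip_width: 0.996
```

```bash
python3 - <<'E'
from h import *
st()
f=eyes.grab_frame('wrist');save(f,'wr21')
for n in ('scene','side'):
    g=eyes.grab_frame(n);save(g,n+'21');u,v=w2px(g,[.53,-.25,.07]).astype(int)
    cv2.imwrite(f'pics/h21{n}.png',cv2.resize(g['img'][v-45:v+45,u-60:u+60],None,fx=6,fy=6,interpolation=cv2.INTER_CUBIC)[:,:,::-1])
q=[.5235,-.254,.151];c,s=np.cos(q[2]),np.sin(q[2]);o=f['img'].copy()
P=lambda x,y,z:tuple(int(round(v*8)) for v in w2px(f,[q[0]+c*x-s*y,q[1]+s*x+c*y,z]))
for x0,x1,b,z in [(-.08,.08,.08,.0635),(-.095,.145,.095,.022)]:
    cv2.polylines(o,[np.array([P(x0,b,z),P(x1,b,z),P(x1,-b,z),P(x0,-b,z)])],True,(255,0,0),1,cv2.LINE_AA,3)
cv2.imwrite('pics/o21.png',cv2.resize(o[:260,200:520],None,fx=2.3,fy=2.3)[:,:,::-1])
for x,y in [(.07,.06),(.07,-.06),(-.07,.06),(-.07,-.06)]:
    u,v=w2px(f,[q[0]+c*x-s*y,q[1]+s*x+c*y,.063]);print(px2w(f,u,v).round(4))
E
```

```text
t 28.65 p [ 0.5073 -0.1838  0.3121] yaw 0.1519 tilt [ 0.0108 -0.0073] F [ 0.2 -1.1  0.1] M [ 0.02 -0.03 -0.04] g 0.996
[ 0.5837 -0.1841  0.0639]
[ 0.6017 -0.3024  0.0642]
[ 0.4455 -0.2051  0.0638]
[ 0.4635 -0.3235  0.0638]
```

View pics/o21.png

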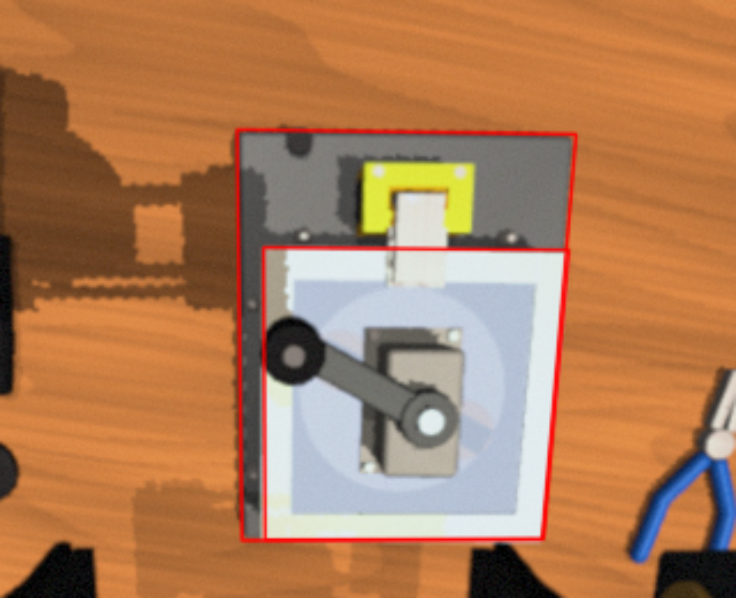

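View pics/h21side.png

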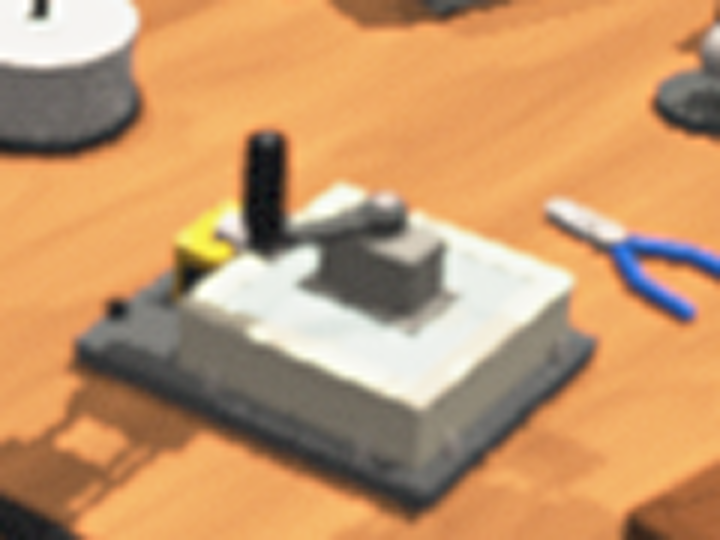

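View pics/scene21.png

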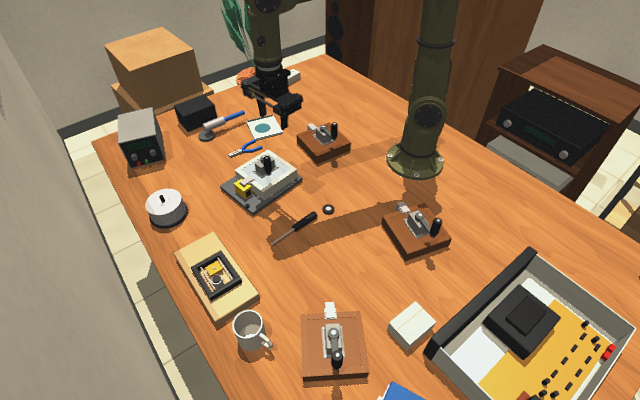

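The hood lies exactly on its model outline, with its top level at 64 mm at all four corners. The other objects have not moved, and the robot is clear.

```bash
python3 -c "
from h import *
print(workorder.close_job());"
```

```text
the job is handed in; nothing more can be done
None
```

The job is done and handed in. The white hood sits home on the cleaner with its tongue in the interlock slot, and the crank was turned clockwise about 3.35 turns. That took about 10 s in one go at roughly 3 s per turn, with the grip held throughout, and the clock read about 29 s of the 72 s allowed.

- **Seating:** I lowered the hood until the deck carried its weight, pressed lightly (about 6 N measured at the wrist), and only then opened the gripper.
- **Last checks:** in the wrist picture the hood sits on its expected outline, and its top is level at 64 mm at all four points measured. The measured hood height was 21.9 mm against 22 mm nominal. The other things look unmoved.
- **Forces while cranking:** at the readings between moves, every force component at the wrist stayed at or below 5.3 N. The vertical force was mostly a slight downward press on the grip; one early reading was a 1.7 N upward pull, less than the hood's weight.
- **Not checked directly:** the interlock plunger travel and the crank angle can't be read. Seating is judged from the hood's height and position, and the turn count from the measured tool path.
- **Small disagreement:** the tool stayed tilted about 0.01 rad throughout, which the moves could not correct. It caused no visible problem.

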